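# Put the charcoal sticks away in the double-latched case

## Task

Pack the charcoal away: swing the keeper on the case lid aside, draw the bolt, open the lid wide and lay every charcoal stick that is out on the table flat and lengthwise in a groove of the case, one to a groove. The charcoal is brittle, so hold it lightly and never squeeze it hard. Then shut the lid, push the bolt fully home and turn the keeper back fully in line behind it.

Things in the scene. Friction and masses are not known exactly. Their poses are not given: they have to be found in the camera images.
- case: flat wooden case fixed to the table, 120 x 236 x 44 mm without lid, walls 6 to 8 mm. Origin: centre of its underside, at table height. x axis: from its front (handle side, nearer the robot) to its hinge side; y along its length; z up. 'Case frame' below means this frame, mm, lid shut. A brass staple at its -y end (x -32 to 2, y -122 to -137, 73 high) bridges the bolt's nose
- case_floor (a point): centre of the case's inner floor, 8 mm above the table, axes as the case; inner space 104 mm in x, 224 mm in y, rim 36 mm above this floor. Four grooves run along x, centred at y = -75, -25, 25, 75 mm, each 44 mm wide and 104 mm long, with ridges 8 mm high between them. One stick lies in each groove, lengthwise
- lid (a joint): lid of the case, 120 x 236 x 8 mm, hinged on the line x = 60, z = 44.5 of the case frame, along y. 0 is shut; it opens up and back, away from the robot, to 1.8 rad. Stiff hinge (0.4 N m): stays where it is left. Held shut while the bolt's nose is under the staple
- lid_bar (a point): middle of the lid's handle: round brass bar 10 mm thick, 90 mm long along the case's y, in front of the lid, 27 mm clear of its front edge (case frame x -92, y 0, z 64.5). Seen from the hinge line it lies 152 mm ahead and 20 mm above, and swings with the lid
- bolt (a joint): steel bolt on top of the lid, sliding along the case's y. 0 is home (nose under the staple); it is drawn towards +y to at most 0.028 m, where the nose is clear. Friction about 2 N. When it is home its tail is 4 mm from the keeper's end, which does not let it back
- bolt_knob (a point): knob of the bolt: upright round pin 14 mm thick, 32 mm tall; this point is on its axis 9 mm below its top (case frame, bolt home: x -15, y -80, z 84.5; the bolt bar is 8 mm thick, its top at z 61.5, as is the keeper's)
- keeper (a joint): keeper (turn-button) on the lid: flat steel bar 12 mm wide on an upright pivot at x -15, y 9 of the case frame. At 0 it points to the case's -y, its end behind the bolt's tail; opening, the end swings towards +x, anticlockwise from above, to at most 1.65; at 1.57 it points to +x and frees the bolt. Stiff (0.03 N m), stays where left; cannot return to 0 while the bolt is drawn
- keeper_peg (a point): peg of the keeper: upright round pin 10 mm thick, 32 mm tall, 38 mm from the pivot; this point is on its axis 9 mm below its top (case frame, keeper at 0: x -15, y -29, z 84.5)
- stick0_mid (a point): centre of charcoal stick 0: a plain black square bar 80 x 24 x 24 mm, its x axis along its length, about 60 g; on the table it lies flat with its centre 12 mm up. Brittle: it breaks when gripped with more than about 35 N a finger (75 N for both fingers together). It may be absent
- stick1_mid (a point): centre of charcoal stick 1: a plain black square bar 80 x 24 x 24 mm, its x axis along its length, about 60 g; on the table it lies flat with its centre 12 mm up. Brittle: it breaks when gripped with more than about 35 N a finger (75 N for both fingers together). It may be absent
- stick2_mid (a point): centre of charcoal stick 2: a plain black square bar 80 x 24 x 24 mm, its x axis along its length, about 60 g; on the table it lies flat with its centre 12 mm up. Brittle: it breaks when gripped with more than about 35 N a finger (75 N for both fingers together). It may be absent
- stick3_mid (a point): centre of charcoal stick 3: a plain black square bar 80 x 24 x 24 mm, its x axis along its length, about 60 g; on the table it lies flat with its centre 12 mm up. Brittle: it breaks when gripped with more than about 35 N a finger (75 N for both fingers together). It may be absent

How it is judged:
On the way, in this order (a step that is already met when the one before it is completed fails the run):
1. the keeper is swung aside (value of joint keeper above 1.2 rad), for 0.2 s.
2. the bolt is drawn (value of joint bolt above 0.021 m), for 0.2 s.
3. the lid is open wide (value of joint lid above 1.4 rad), for 0.2 s.
4. every stick lies flat in a groove, let go, the lid still open (value of joint lid above 1 rad and x of stick0_mid in the frame of case between -0.018 and 0.018 m and y of stick0_mid in the frame of case between -0.1 and 0.1 m and z of stick0_mid in the frame of case between 0.015 and 0.0245 m and angle between the x axis of each of stick0_mid, stick1_mid, stick2_mid, stick3_mid and the x axis of case, either way round below 0.3 rad and x of stick1_mid in the frame of case between -0.018 and 0.018 m and y of stick1_mid in the frame of case between -0.1 and 0.1 m and z of stick1_mid in the frame of case between 0.015 and 0.0245 m and x of stick2_mid in the frame of case between -0.018 and 0.018 m and y of stick2_mid in the frame of case between -0.1 and 0.1 m and z of stick2_mid in the frame of case between 0.015 and 0.0245 m and x of stick3_mid in the frame of case between -0.018 and 0.018 m and y of stick3_mid in the frame of case between -0.1 and 0.1 m and z of stick3_mid in the frame of case between 0.015 and 0.0245 m and contact force between the fingers and stick0 below 0.1 N and contact force between the fingers and stick1 below 0.1 N and contact force between the fingers and stick2 below 0.1 N and contact force between the fingers and stick3 below 0.1 N), for 0.2 s.
5. the lid is shut (value of joint lid below 0.04 rad), for 0.2 s.
6. the bolt is home (value of joint lid below 0.04 rad and value of joint bolt below 0.005 m), for 0.2 s.
At the end, for the whole second after the job is handed in: Lid shut (below 0.04 rad), bolt home (within 5 mm), keeper back in line behind it (within 0.2 rad), and every stick present lying flat in a groove of the case (centre within 18 mm of the groove's middle lengthwise and 4 mm of its resting height, turned less than 0.3 rad from it) (all of step 6 and value of joint keeper below 0.2 rad and x of stick0_mid in the frame of case between -0.018 and 0.018 m and y of stick0_mid in the frame of case between -0.1 and 0.1 m and z of stick0_mid in the frame of case between 0.015 and 0.0245 m and angle between the x axis of each of stick0_mid, stick1_mid, stick2_mid, stick3_mid and the x axis of case, either way round below 0.3 rad and x of stick1_mid in the frame of case between -0.018 and 0.018 m and y of stick1_mid in the frame of case between -0.1 and 0.1 m and z of stick1_mid in the frame of case between 0.015 and 0.0245 m and x of stick2_mid in the frame of case between -0.018 and 0.018 m and y of stick2_mid in the frame of case between -0.1 and 0.1 m and z of stick2_mid in the frame of case between 0.015 and 0.0245 m and x of stick3_mid in the frame of case between -0.018 and 0.018 m and y of stick3_mid in the frame of case between -0.1 and 0.1 m and z of stick3_mid in the frame of case between 0.015 and 0.0245 m); the robot touches nothing.
It fails at once if stick 0 is squeezed or pressed by the fingers with more than 75 N (both fingers together) (contact force between the fingers and stick0 above 75 N).
It fails at once if stick 1 is squeezed or pressed by the fingers with more than 75 N (both fingers together) (contact force between the fingers and stick1 above 75 N).
It fails at once if stick 2 is squeezed or pressed by the fingers with more than 75 N (both fingers together) (contact force between the fingers and stick2 above 75 N).
It fails at once if stick 3 is squeezed or pressed by the fingers with more than 75 N (both fingers together) (contact force between the fingers and stick3 above 75 N).
Of stick0, stick1, stick2, stick3 only 2 to 4 are there at a start; the rules pass over those that are not, and their reading is None.
At some moment in a run one of stick0, stick1, stick2, stick3 may be knocked a few centimetres aside while the robot is not near it.
Once in a run the grip may slacken for a moment while it holds something.
It also fails if it takes over 210 s, if anything falls off the work surface, if the arm or the gripper's body presses on something with over 40 N, if the wrist force passes 120 N, or if a joint passes its speed limit or range.

## Robot

A 6-joint arm with a two-finger parallel gripper is mounted at the origin on the work surface. World frame = base frame: x ahead of the robot, y to its left, z up, the work surface at z = 0. Lengths are in m, angles in rad, forces in N, time in s.
With the tool pointing down it reaches from about 0.425 to 0.95 m from the base axis. Payload 3.5 kg.
Tool frame: the origin (TCP) lies at the very end of the fingers, on their centre line; the grasp point (between the pads) lies 19 mm behind it; z points along the fingers, y is the direction in which the jaws open and shut (so a half turn about z gives the same grasp; the last joint's range is limited). The gripper opens to 85 mm and grips with 20 to 120 N. Pads are 22 mm wide; open, the fingers measure 114 mm over their backs; the gripper's body (76 mm by 85 mm) begins 54 mm behind the grasp point. The pads swing forward as they close: fully open they stand 13 mm farther back than shut.
Start: joints at [-1.326, 0.286, 1.577, -0, 1.279, -0.15], TCP at [0.26, -0.623, 0.231] pointing down, gripper open.
Joint ranges: [-2.77, 2.77], [-0.9, 2.22], [0.21, 2.48], [-1.53, 4.67], [0.24, 2.81], [-2.84, 2.84]. Speed limits (rad/s): [2.79, 2.79, 3.14, 3.14, 3.14, 3.14].

## Interface

Orientations are given as a unit quaternion [x, y, z, w].
In Python, from plant import get_state, read_camera, sign_off gives the robot as it stands.
- The arm moves only by the tool step_arm, never from a script. Its argument "targets" is a list that holds one entry, the list of rows, each a list of 5 numbers: the opening, from 0 (shut) to 1 (fully open), then the shift along the tool's x, y, z each as a share of 4 cm, from -1 to 1, then the turn about the tool's z as a share of 5 degrees, from -1 to 1. A call has 1 to 10 rows; each row shifts and turns the commanded pose from where the row before left it, along the tool's axes as they then stand; what a row does not reach is not made up. A row lasts 1/12 s, in which the tool goes at most 41.7 mm and 7.16 degrees, less where a joint would pass 70% of its speed; a pose out of reach is approached as far as the arm can. A call with a number of a shift or a turn outside -1 to 1 is refused whole. A call with a gripper value outside its range is refused whole. The fingers move at their own pace and stop on an object; "squeeze" is the grip in N (left out, the last holds). Time passes only in rows, so rows that do not move let the fingers close. It gives the time, the measured TCP pose, the force and the opening at its end, in the units of the state.
- get_state(): the state, without advancing time (a new reading comes with each control period).
- read_camera(name): name is "scene" or "top"; returns a dict with "pixels" (400x640x3 uint8, red, green, blue), "range_z" (400x640 float32, m along the optical axis (not along the pixel's ray), 0 where there is no reading), "mtx" (3x3 intrinsics, pixels), "rvec" (rotation vector, rad) and "tvec" (3), from world to camera coordinates, as OpenCV has them. Camera axes: x right, y down, z forward; pixel columns grow to the right and rows downward; lengths in m; the calibration is good to about 2 mm. A picture is of the moment at which its call begins.
- sign_off(): hands the job in, once; it reports no verdict.
The state is a dict: "time": time; "qpos": joint angles; "dq": joint speeds; "joint_efforts": joint torques, N m; "eef_pos": TCP position; "tcp_rot": TCP orientation; "contact_force": force on the tool from outside, world axes, zero at the start; "wrist_torque": the same for the moment, N m; "opening": opening from 0.0 (shut) to 1.0 (fully open).
Only numpy, scipy, OpenCV 4.12 (cv2) and the standard library are available. Lean on these libraries where they do the work, as an engineer would, in place of code of your own. Each camera call takes 0.05 s, during which the arm holds its last target.

## Working session

There is one attempt and no reset: what is moved stays moved. The work goes in short steps, Python scripts to look and compute and a tool call to move; the robot and the scene stay as the last step left them, time stands still between calls to the robot, and variables do not carry over. Pictures are saved under pics/ and viewed, and the job is handed in when it is done.

Besides the shell and the picture viewer there is one more tool, called after ">>>" by a JSON object that holds its "op" and its "data", one argument or row to a line. step_arm: Moves the arm, as the interface text tells. Shift numbers are shares of 4 cm and turn numbers shares of 5 degrees, none past 1 either way. Its arguments: {"type":"object","properties":{"targets":{"type":"array"},"squeeze":{"type":"number"}},"required":["targets"]}

```bash
ls; mkdir -p pics
python3 - <<'E'
from plant import get_state, read_camera
import cv2,numpy as np
s=get_state(); print(s)
for n in("scene","top"):
    c=read_camera(n); cv2.imwrite(f"pics/{n}0.png",c["pixels"][:,:,::-1]); print(n,c["mtx"],c["rvec"],c["tvec"])
    np.savez(f"{n}0.npz",**c)
E
```

```text
pics
{'time': 0.0, 'qpos': array([-1.32599620e+00,  2.87180350e-01,  1.57822521e+00,  1.79471660e-05,
        1.27859492e+00, -1.49991473e-01]), 'dq': array([-6.90819561e-04,  6.40711105e-04, -7.07640082e-05, -1.43041292e-03,
       -2.61319939e-04,  3.57094418e-04]), 'joint_efforts': array([ 6.05627920e-04, -4.05983770e+01, -2.92624515e+01, -1.04260180e-04,
        5.85809466e-03,  5.33632445e-07]), 'eef_pos': array([ 0.25948663, -0.62239831,  0.22991129]), 'tcp_rot': array([ 9.80580427e-01,  1.96113683e-01, -4.84688594e-05, -1.20296740e-03]), 'contact_force': array([-0.04922139,  0.00435033,  0.01375117]), 'wrist_torque': array([ 0.03880549,  0.0455875 , -0.02441595]), 'opening': 0.9985576712702299}
scene [[405.82243971   0.         323.80828757]
 [  0.         405.82243971 194.15169974]
 [  0.           0.           1.        ]] [ 1.88759168  1.14495172 -0.66232176] [-0.13274756 -0.21817056  1.30347332]
top [[389.01805584   0.         317.40475284]
 [  0.         389.01805584 202.4483026 ]
 [  0.           0.           1.        ]] [ 2.17031391 -2.19867023  0.09593837] [-0.10746592  0.54653011  0.87130379]
```

View pics/scene0.png

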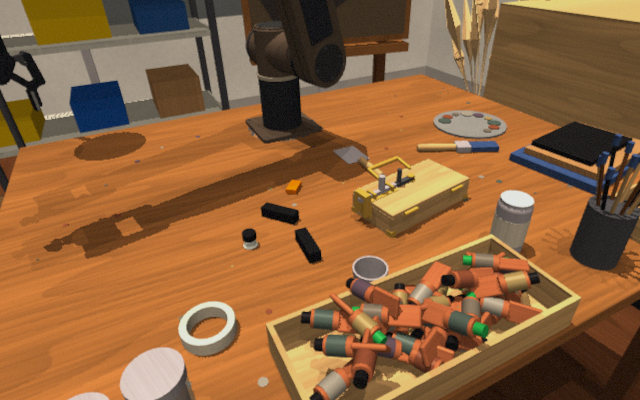

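View pics/top0.png

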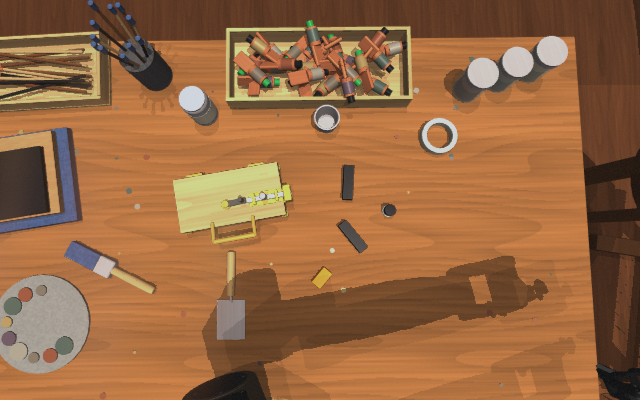

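The top view shows the case at about (230,198) with its bar at (233,230), the staple end at (287,192), and two sticks at (348,182) and (352,236). In the scene view the sticks are at (280,213) and (308,245). Next I measure the poses.

```bash
cat > h.py <<'E'
import cv2,numpy as np
from plant import get_state, read_camera
def cam(n,save=None):
    c=read_camera(n)
    if save: cv2.imwrite(f"pics/{save}.png",c["pixels"][:,:,::-1])
    return c
def cloud(c):
    K=c["mtx"];R,_=cv2.Rodrigues(np.array(c["rvec"]));t=np.array(c["tvec"]).ravel()
    v,u=np.mgrid[0:400,0:640];z=c["range_z"]
    P=np.stack([(u-K[0,2])/K[0,0]*z,(v-K[1,2])/K[1,1]*z,z],-1)
    return (P-t)@R
def ray(c,u,v,h):
    K=c["mtx"];R,_=cv2.Rodrigues(np.array(c["rvec"]));t=np.array(c["tvec"]).ravel()
    o=-R.T@t;d=R.T@np.array([(u-K[0,2])/K[0,0],(v-K[1,2])/K[1,1],1]);return o+d*(h-o[2])/d[2]
def proj(c,p):
    return cv2.projectPoints(np.float64(p).reshape(-1,3),np.array(c["rvec"],float),np.array(c["tvec"],float),c["mtx"],None)[0][:,0]
def sticks(c,h=0.024,region=None):
    hsv=cv2.cvtColor(c["pixels"],cv2.COLOR_RGB2HSV);P=cloud(c)
    m=((c["pixels"].max(-1)<60)&(P[...,2]>0.008)&(P[...,2]<0.05)&(c["range_z"]>0)).astype(np.uint8)
    out=[]
    for k in cv2.findContours(m,cv2.RETR_EXTERNAL,cv2.CHAIN_APPROX_NONE)[0]:
        if cv2.contourArea(k)<60: continue
        W=np.array([ray(c,x,y,h)[:2] for x,y in k[:,0]])
        (cx,cy),(w,l),a=cv2.minAreaRect(np.float32(W*1000))
        if w>l: w,l,a=l,w,a+90
        out.append((cx,cy,w,l,(a+90)%180))
    return out
E
python3 - <<'E'
from h import *
for n in("top","scene"):
    c=dict(np.load(f"{n}0.npz"))
    P=cloud(c)
    print(n)
    for s in sticks(c): print(np.round(s,1))
    px=c["pixels"].astype(int)
    hsv=cv2.cvtColor(c["pixels"],cv2.COLOR_RGB2HSV)
    # lid top: points with z ~52.5mm near case
    m=(abs(P[...,2]-0.0525)<0.004)&(P[...,0]>.3)&(P[...,0]<.75)&(abs(P[...,1])<.3)
    m&=(hsv[...,1]>60)&(hsv[...,0]>18)&(hsv[...,0]<40)
    mm=cv2.morphologyEx(m.astype(np.uint8),cv2.MORPH_OPEN,np.ones((3,3)))
    ks=cv2.findContours(mm,cv2.RETR_EXTERNAL,cv2.CHAIN_APPROX_NONE)[0]
    for k in ks:
        if cv2.contourArea(k)<300: continue
        W=np.array([P[y,x,:2]*1000 for x,y in k[:,0]]).astype(np.float32)
        print("lid",cv2.minAreaRect(W),cv2.minAreaRect(k), P[mm>0][:,2].mean())
E
```

```text
top
[831.8 528.2  38.2 193.7  98.7]
[843.  252.5  47.7  73.2 136.3]
lid ((558.0402221679688, 82.31748962402344), (119.20769500732422, 234.87103271484375), 9.538619995117188) ((228.3268280029297, 196.87118530273438), (53.24431610107422, 106.86261749267578), 79.79602813720703) 0.052719845379583026
scene
[ 864.3 -136.9   13.9   19.3  118.1]
[869.3 253.5  76.   89.6 115.5]
[ 526.7 -278.5   23.1   40.2  162.8]
[ 603.8 -190.7   28.7   95.1  176.5]
[ 481.3 -198.2   40.9   86.7   38.3]
[666.4 435.5  24.6 147.    9. ]
[584.5 538.4  39.6 157.5  17.6]
[ 39.2   4.5 146.6 192.2   0. ]
[-513.2 -803.1   22.3  161.2   12.4]
lid ((560.029296875, 82.91462707519531), (118.36670684814453, 237.3518524169922), 9.711112976074219) ((415.5, 183.49998474121094), (36.224300384521484, 95.25650024414062), 63.43495178222656) 0.051787477517929115
```

```bash
sed -i 's/max(-1)<60/max(-1)<95/; s/P\[...,2\]>0.008/P[...,2]>0.012/' h.py
python3 - <<'E'
from h import *
c=dict(np.load("top0.npz")); P=cloud(c)
print(c["pixels"][182,348],P[182,348],c["pixels"][236,352],P[236,352])
for n in("top","scene"):
    c=dict(np.load(f"{n}0.npz"))
    print(n)
    for s in sticks(c):
        if 60<s[3]<105 and 15<s[2]<50: print(np.round(s,1))
c=dict(np.load("top0.npz"));s=dict(np.load("scene0.npz"))
a=np.deg2rad(9.6);x=np.array([np.cos(a),np.sin(a)]);y=np.array([-np.sin(a),np.cos(a)])
o=np.array([.559,.0825])
def W(p): p=np.array(p)/1000; return np.r_[o+x*p[0]+y*p[1],p[2]]
pts=dict(knobtop=[-15,-80,93.5],pegtop=[-15,-29,93.5],pivot=[-15,9,61.5],bar=[-92,0,64.5],bar1=[-92,45,64.5],c0=[-60,-118,52.5],c1=[60,118,52.5],st=[-15,-130,73])
for nm,cc in(("top",c),("scene",s)):
    im=cc["pixels"][:,:,::-1].copy()
    big=cv2.resize(im,None,fx=5,fy=5,interpolation=cv2.INTER_CUBIC)
    uv={}
    for k,p in pts.items():
        u,v=proj(cc,W(p))[0]; uv[k]=(u,v); cv2.circle(big,(int(u*5+2),int(v*5+2)),5,(0,0,255),1)
    U=np.array(list(uv.values()));u0,v0=(U.min(0)-12).astype(int);
    cv2.imwrite(f"pics/{nm}_ov.png",big[v0*5:v0*5+560,u0*5:u0*5+750])
for k,p in pts.items(): print(k,W(p))
E
```

```text
[67 63 62] [ 0.59106058 -0.18547068  0.02580764] [82 78 76] [ 0.46727228 -0.19237606  0.02346811]
top
[ 467.5 -192.9   23.7   78.9   38.5]
[ 591.5 -184.9   23.7   80.   176.2]
[ 806.  -456.9   36.8   63.    33. ]
[846.4 253.1  47.3  76.4 140.2]
scene
[ 601.1 -189.5   27.5   91.3  176.4]
[ 478.8 -197.6   36.7   87.    38.3]
knobtop [0.55755156 0.00111879 0.0935    ]
pegtop [0.54904635 0.05140458 0.0935    ]
pivot [0.54270914 0.08887243 0.0615    ]
bar [0.46828836 0.06715728 0.0645    ]
bar1 [0.46078377 0.1115271  0.0645    ]
c0 [ 0.51951895 -0.04385366  0.0525    ]
c1 [0.59848105 0.20885366 0.0525    ]
st [ 0.56589    -0.04818102  0.073     ]
```

View pics/top_ov.png

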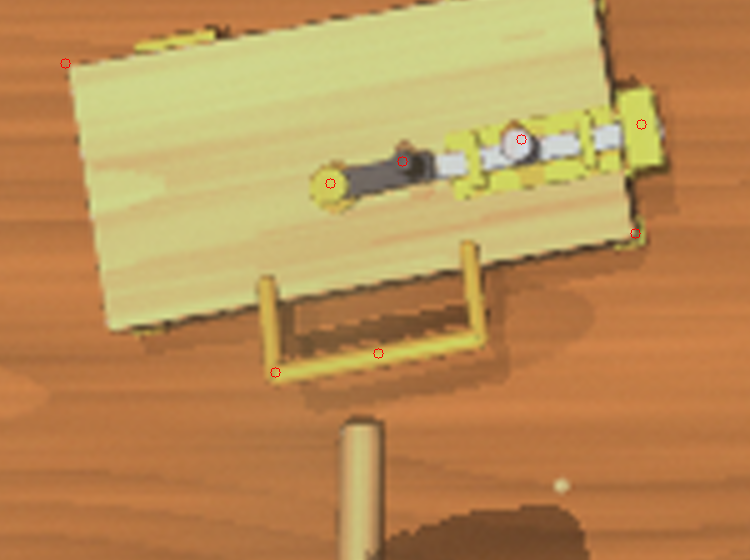

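View pics/scene_ov.png

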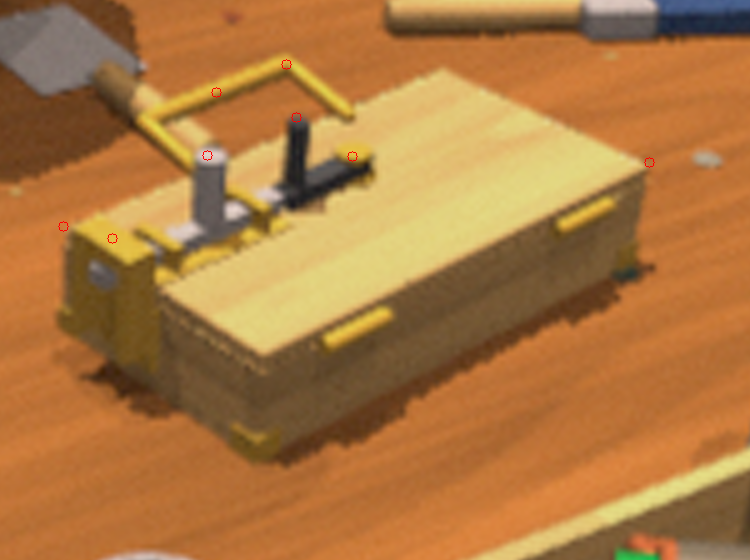

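```bash
cat >> h.py <<'E'
A=np.deg2rad(9.6);O=np.array([.559,.0825])
CX=np.array([np.cos(A),np.sin(A)]);CY=np.array([-np.sin(A),np.cos(A)])
def C2W(x,y,z): return np.r_[O+CX*x/1000+CY*y/1000,z/1000]
def W2C(p): d=np.array(p[:2])-O; return np.round([d@CX*1000,d@CY*1000,p[2]*1000],1)
def psi():
    q=get_state()["tcp_rot"]; return np.degrees(2*np.arctan2(q[1],q[0]))
def plan(target,tpsi,vmax=1.0,turnaxes=True):
    """total units: turn first, then the shift in the turned axes"""
    s=get_state();p0=psi();dt=((tpsi-p0+180)%360)-180
    d=np.array(target)-s["eef_pos"];a=np.deg2rad(tpsi)
    u=np.array([d@[np.cos(a),np.sin(a),0],d@[np.sin(a),-np.cos(a),0],-d[2]])/0.04
    print("at",np.round(s["eef_pos"],4),"case",W2C(s["eef_pos"]),"psi",round(p0,2),"open",round(s["opening"],3),"t",round(s["time"],2),"F",np.round(s["contact_force"],1))
    print("turn units",round(dt/5,2),"shift units",np.round(u,2),"rows>=",np.ceil(np.linalg.norm(u)))
E
python3 -c "
from h import *
plan(C2W(-15,-29,150),9.6)"
```

```text
at [ 0.2595 -0.6225  0.2301] case [-412.9 -645.2  230.1] psi 22.62 open 1.001 t 0.1 F [ 0.1  0.6 -0.6]
turn units -2.6 shift units [  9.95 -15.4    2.  ] rows>= 19.0
```

>>> {"op": "step_arm", "data": {
  "targets": [
    [[0.3,0,0,0,-0.87],[0.3,0,0,0,-0.87],[0.3,0,0,0,-0.86],[0.3,0.45,-0.7,0,0],[0.3,0.45,-0.7,0,0],[0.3,0.45,-0.7,0,0],[0.3,0.45,-0.7,0,0],[0.3,0.45,-0.7,0,0],[0.3,0.45,-0.7,0,0],[0.3,0.45,-0.7,0,0]]
  ],
  "squeeze": 20
}}

```text
time: 0.93
eef_pos: [0.2475, -0.3884, 0.2305]
tcp_rot: [0.952, 0.306, 0.0, -0.001]
contact_force: [-0.4, -0.2, 0.4]
opening: 0.301
```

>>> {"op": "step_arm", "data": {
  "targets": [
    [[0.3,0.45,-0.7,0,0],[0.3,0.45,-0.7,0,0],[0.3,0.45,-0.7,0,0],[0.3,0.45,-0.7,0,0],[0.3,0.45,-0.7,0,0],[0.3,0.45,-0.7,0,0],[0.3,0.45,-0.7,0.4,0],[0.3,0.45,-0.7,0.4,0],[0.3,0.45,-0.7,0.4,0],[0.3,0.45,-0.7,0.4,0]]
  ]
}}

```text
time: 1.77
eef_pos: [0.2674, -0.0706, 0.198]
tcp_rot: [0.952, 0.305, -0.008, -0.006]
contact_force: [0.9, -0.1, -0.4]
opening: 0.3
```

>>> {"op": "step_arm", "data": {
  "targets": [
    [[0.3,0.45,-0.7,0.4,0],[0.3,0.45,-0.7,0,0],[0.3,0.45,-0.7,0,0],[0.3,0,0,0,0],[0.3,0,0,0,0]]
  ]
}}

```text
time: 2.18
eef_pos: [0.2758, 0.0283, 0.1925]
tcp_rot: [0.951, 0.309, -0.014, -0.009]
contact_force: [0.0, 0.2, -0.4]
opening: 0.302
```

```bash
python3 -c "
from h import *
plan(C2W(-15,-29,70),9.6)
s=get_state();print(s['qpos'])
c=cam('top','top1');cam('scene','scene1')
for k in sticks(c):
    if 60<k[3]<105 and 15<k[2]<50: print(np.round(k,1))
"
```

```text
at [0.2758 0.0283 0.1925] case [-288.3   -6.2  192.5] psi 36.02 open 0.302 t 2.18 F [ 0.   0.2 -0.4]
turn units -5.28 shift units [6.83 0.57 3.06] rows>= 8.0
[-2.70510915e-01 -7.16118524e-01  2.48484230e+00  2.29545031e-04
  1.40585541e+00  6.71616899e-01]
[ 467.6 -192.9   24.    78.9   38.2]
[ 591.5 -184.9   23.6   80.1  176.1]
[ 807.  -457.1   38.6   65.2   29.8]
[842.8 254.8  44.9  73.6 130.9]
[939.5 -40.6  19.7  99.6  89.5]
```

The turn sign came out opposite to what I assumed, so the arm drifted towards its inner reach. I'm moving outward and correcting the turn.

```bash
sed -i 's#round(dt/5,2)#round(-dt/5,2)#' h.py
```

>>> {"op": "step_arm", "data": {
  "targets": [
    [[0.3,0.8,0.5,0,0],[0.3,0.8,0.5,0,0],[0.3,0.8,0.5,0,0.9],[0.3,0,0,0,0.9],[0.3,0,0,0,0.9],[0.3,0,0,0,0.9],[0.3,0,0,0,0.9],[0.3,0,0,0,0.78],[0.3,0,0,0,0],[0.3,0,0,0,0]]
  ]
}}

```text
time: 3.12
eef_pos: [0.3888, 0.0321, 0.1884]
tcp_rot: [0.997, 0.079, -0.016, -0.006]
contact_force: [0.9, 1.0, -0.2]
opening: 0.3
```

```bash
python3 -c "
from h import *
plan(C2W(-15,-29,120),9.6)
s=get_state();print(s['qpos'],s['tcp_rot'])
"
```

```text
at [0.3888 0.0321 0.1884] case [-176.3  -21.3  188.4] psi 9.08 open 0.3 t 3.12 F [ 0.9  1.  -0.2]
turn units -0.1 shift units [4.03 0.19 1.71] rows>= 5.0
[-0.18179383 -0.32855396  2.26145566  0.00394235  1.24311125  1.22912029] [ 0.99671008  0.07917968 -0.01614314 -0.00624493]
```

```bash
cat >> h.py <<'E'
from scipy.spatial.transform import Rotation as Rn
def plan(target,tpsi):
    s=get_state();R=Rn.from_quat(s["tcp_rot"]).as_matrix();p0=np.degrees(np.arctan2(R[1,0],R[0,0]))
    dt=((tpsi-p0+180)%360)-180
    R2=R@Rn.from_euler("z",-dt,degrees=True).as_matrix()
    u=R2.T@(np.array(target)-s["eef_pos"])/0.04
    print("at",np.round(s["eef_pos"],4),"case",W2C(s["eef_pos"]),"psi",round(p0,2),"zdir",np.round(R[:,2],3),"open",round(s["opening"],3),"t",round(s["time"],2),"F",np.round(s["contact_force"],1))
    print("turn units",round(-dt/5,2),"then shift units",np.round(u,2),"rows>=",np.ceil(np.linalg.norm(u)))
    return R2
def case_units(tpsi):
    "units per 10 mm of case x,y,z in tool axes"
    R=Rn.from_quat(get_state()["tcp_rot"]).as_matrix()
    for n,d in zip("xyz",(np.r_[CX,0],np.r_[CY,0],[0,0,1])): print("10mm case",n,np.round(R.T@d*.25,3))
E
python3 -c "
from h import *
plan(C2W(-15,-29,120),9.6)
case_units(0)
"
```

```text
at [0.3888 0.0321 0.1884] case [-176.3  -21.3  188.4] psi 9.1 zdir [-0.033  0.01  -0.999] open 0.3 t 3.12 F [ 0.9  1.  -0.2]
turn units -0.1 then shift units [4.08 0.22 1.58] rows>= 5.0
10mm case x [ 0.25  -0.002 -0.008]
10mm case y [-0.002 -0.25   0.004]
10mm case z [-0.008 -0.004 -0.25 ]
```

>>> {"op": "step_arm", "data": {
  "targets": [
    [[0.3,0.68,0.04,0,-0.1],[0.3,0.68,0.04,0,0],[0.3,0.68,0.04,0,0],[0.3,0.68,0.04,0,0],[0.3,0.68,0.04,0.5,0],[0.3,0.68,0.02,0.5,0],[0.3,0,0,0.5,0],[0.3,0,0,0,0],[0.3,0,0,0,0]]
  ]
}}

```text
time: 3.87
eef_pos: [0.548, 0.0523, 0.1222]
tcp_rot: [0.996, 0.084, -0.018, -0.007]
contact_force: [0.6, 0.3, 0.8]
opening: 0.299
```

```bash
python3 -c "
from h import *
plan(C2W(-15,-29,72),9.6)
c=cam('scene','scene2')
im=c['pixels'][100:260,320:520,::-1];cv2.imwrite('pics/s2c.png',cv2.resize(im,None,fx=3.5,fy=3.5,interpolation=cv2.INTER_CUBIC))
"
```

```text
at [0.548  0.0523 0.1222] case [-15.9 -28.  122.2] psi 9.71 zdir [-0.037  0.01  -0.999] open 0.299 t 3.87 F [0.6 0.3 0.8]
turn units 0.02 then shift units [0.07 0.05 1.25] rows>= 2.0
```

View pics/s2c.png

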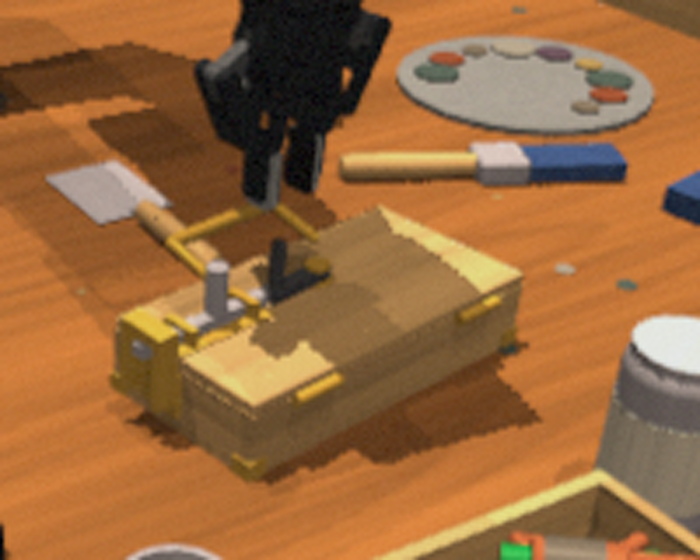

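The open jaws, with tips at about (262,200) and (305,188) in the crop, stand directly over the peg at (278,245). I'll descend and grip.

>>> {"op": "step_arm", "data": {
  "targets": [
    [[0.3,0.02,0.02,0.42,0],[0.3,0.02,0.02,0.42,0],[0.3,0.02,0.01,0.41,0],[0.3,0,0,0,0],[0.0,0,0,0,0],[0.0,0,0,0,0],[0.0,0,0,0,0],[0.0,0,0,0,0]]
  ],
  "squeeze": 20
}}

```text
time: 4.58
eef_pos: [0.5507, 0.0526, 0.0753]
tcp_rot: [0.996, 0.085, -0.015, -0.007]
contact_force: [-1.2, 4.2, 1.6]
opening: 0.101
```

```bash
python3 -c "
from h import *
plan(C2W(-15,-29,72),9.6)
case_units(0)
R=Rn.from_quat(get_state()['tcp_rot']).as_matrix()
th=np.linspace(0,1.58,10);P=np.c_[38*np.sin(th),-38*np.cos(th)]
for d in np.diff(P,axis=0): print(np.round(R.T@np.r_[(CX*d[0]+CY*d[1]),0]/40,2))
"
```

```text
at [0.5507 0.0526 0.0753] case [-13.2 -28.1  75.3] psi 9.74 zdir [-0.031  0.011 -0.999] open 0.101 t 4.58 F [-1.2  4.2  1.6]
turn units 0.03 then shift units [-0.04  0.02  0.08] rows>= 1.0
10mm case x [ 0.25   0.    -0.007]
10mm case y [ 0.001 -0.25   0.004]
10mm case z [-0.007 -0.004 -0.25 ]
[ 0.17 -0.01 -0.  ]
[ 0.16 -0.04 -0.  ]
[ 0.15 -0.07 -0.  ]
[ 0.14 -0.1  -0.  ]
[ 0.12 -0.12 -0.  ]
[ 0.1  -0.14 -0.  ]
[ 0.07 -0.15  0.  ]
[ 0.04 -0.16  0.  ]
[ 0.01 -0.17  0.  ]
```

>>> {"op": "step_arm", "data": {
  "targets": [
    [[0.0,0.17,-0.01,0,0],[0.0,0.16,-0.04,0,0],[0.0,0.15,-0.07,0,0],[0.0,0.14,-0.1,0,0],[0.0,0.12,-0.12,0,0],[0.0,0.1,-0.14,0,0],[0.0,0.07,-0.15,0,0],[0.0,0.04,-0.16,0,0],[0.0,0.01,-0.17,0,0],[0.0,0,0,0,0]]
  ]
}}

```text
time: 5.42
eef_pos: [0.5864, 0.0966, 0.0757]
tcp_rot: [0.996, 0.085, -0.009, -0.005]
contact_force: [7.3, -0.5, 1.0]
opening: 0.105
```

```bash
python3 -c "
from h import *
plan(C2W(23,9,72),9.6)
c=cam('scene','scene3')
im=c['pixels'][100:260,320:520,::-1];cv2.imwrite('pics/s3c.png',cv2.resize(im,None,fx=3.5,fy=3.5,interpolation=cv2.INTER_CUBIC))
"
```

```text
at [0.5864 0.0966 0.0757] case [29.3  9.3 75.7] psi 9.8 zdir [-0.02   0.008 -1.   ] open 0.105 t 5.42 F [ 7.3 -0.5  1. ]
turn units 0.04 then shift units [-0.16  0.01  0.09] rows>= 1.0
```

View pics/s3c.png

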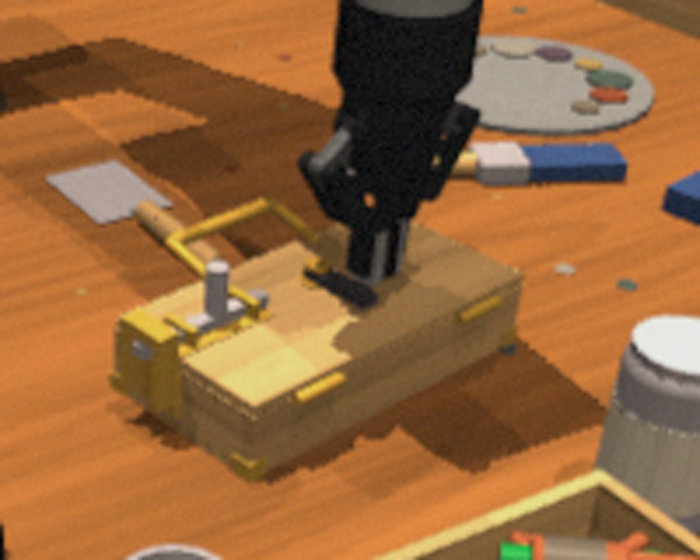

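The keeper now points towards +x: the bar runs from (320,270) to (375,295) in the crop and the jaws hold the peg. I'll release, lift and go to the knob.

>>> {"op": "step_arm", "data": {
  "targets": [
    [[0.3,0,0,0,0],[0.3,0,0,0,0],[0.3,0,0,0,0],[0.3,0,0,-0.6,0],[0.3,0,0,-0.6,0],[0.3,0,0,0,0]]
  ]
}}

```text
time: 5.97
eef_pos: [0.5859, 0.0962, 0.1257]
tcp_rot: [0.996, 0.085, -0.012, -0.006]
contact_force: [1.6, -0.1, 0.8]
opening: 0.3
```

```bash
python3 -c "
from h import *
plan(C2W(-15,-80,120),9.6)
"
```

```text
at [0.5859 0.0962 0.1257] case [ 28.8   9.  125.7] psi 9.73 zdir [-0.025  0.01  -1.   ] open 0.3 t 5.97 F [ 1.6 -0.1  0.8]
turn units 0.03 then shift units [-1.09  2.23  0.14] rows>= 3.0
```

>>> {"op": "step_arm", "data": {
  "targets": [
    [[0.3,-0.36,0.74,0,0],[0.3,-0.36,0.74,0,0],[0.3,-0.36,0.75,0,0],[0.3,0,0,0,0],[0.3,0,0,0,0]]
  ]
}}

```text
time: 6.38
eef_pos: [0.5547, -0.0003, 0.1201]
tcp_rot: [0.996, 0.083, -0.016, -0.007]
contact_force: [-0.0, 0.2, -0.9]
opening: 0.296
```

```bash
python3 -c "
from h import *
plan(C2W(-15,-80,72),9.6)
"
```

```text
at [ 5.547e-01 -3.000e-04  1.201e-01] case [-18.  -81.  120.1] psi 9.56 zdir [-0.034  0.011 -0.999] open 0.296 t 6.38 F [-0.   0.2 -0.9]
turn units -0.01 then shift units [ 0.11 -0.    1.2 ] rows>= 2.0
```

>>> {"op": "step_arm", "data": {
  "targets": [
    [[0.3,0.04,-0.01,0.4,0],[0.3,0.04,-0.01,0.4,0],[0.3,0.03,-0.01,0.4,0],[0.3,0,0,0,0],[0.0,0,0,0,0],[0.0,0,0,0,0],[0.0,0,0,0,0]]
  ],
  "squeeze": 30
}}

```text
time: 6.97
eef_pos: [0.5575, 0.004, 0.0722]
tcp_rot: [0.996, 0.085, -0.016, -0.007]
contact_force: [-0.4, 1.2, -8.0]
opening: 0.147
```

>>> {"op": "step_arm", "data": {
  "targets": [
    [[0.0,0,-0.12,0,0],[0.0,0,-0.12,0,0],[0.0,0,-0.12,0,0],[0.0,0,-0.12,0,0],[0.0,0,-0.12,0,0],[0.0,0,-0.1,0,0],[0.0,0,0,0,0],[0.0,0,0,0,0]]
  ]
}}

```text
time: 7.63
eef_pos: [0.5537, 0.0304, 0.0735]
tcp_rot: [0.996, 0.085, -0.015, -0.005]
contact_force: [0.6, -3.4, -10.4]
opening: 0.152
```

```bash
python3 -c "
from h import *
plan(C2W(-15,-52,72),9.6)
c=cam('scene','scene4')
im=c['pixels'][100:260,320:520,::-1];cv2.imwrite('pics/s4c.png',cv2.resize(im,None,fx=3.5,fy=3.5,interpolation=cv2.INTER_CUBIC))
"
```

```text
at [0.5537 0.0304 0.0735] case [-13.9 -50.5  73.5] psi 9.78 zdir [-0.032  0.008 -0.999] open 0.152 t 7.63 F [  0.6  -3.4 -10.4]
turn units 0.04 then shift units [-0.03  0.04  0.04] rows>= 1.0
```

View pics/s4c.png

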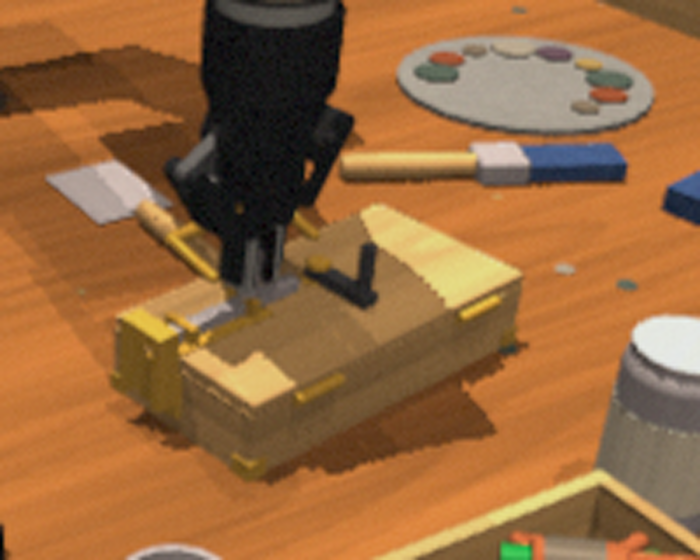

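The nose has left the staple hole at (140,350), and the bolt has been drawn about 27 mm. Now the handle, with the jaws turned across the bar.

>>> {"op": "step_arm", "data": {
  "targets": [
    [[0.3,0,0,0,0],[0.3,0,0,0,0],[0.3,0,0,0,0],[0.3,0,0,-0.7,0],[0.3,0,0,-0.7,0],[0.3,-0.5,-0.4,-0.2,-1],[0.3,0,0,0,-1],[0.3,0,0,0,-1],[0.3,0,0,0,-1],[0.3,0,0,0,-1]]
  ]
}}

```text
time: 8.52
eef_pos: [0.5341, 0.0431, 0.1401]
tcp_rot: [0.954, 0.3, -0.012, -0.009]
contact_force: [0.5, -0.3, 0.4]
opening: 0.303
```

>>> {"op": "step_arm", "data": {
  "targets": [
    [[0.27,0,0,0,-1],[0.27,0,0,0,-1],[0.27,0,0,0,-1],[0.27,0,0,0,-1],[0.27,0,0,0,-1],[0.27,0,0,0,-1],[0.27,0,0,0,-1],[0.27,0,0,0,-1],[0.27,0,0,0,-1],[0.27,0,0,0,-1]]
  ]
}}

```text
time: 9.35
eef_pos: [0.5341, 0.043, 0.1399]
tcp_rot: [0.737, 0.675, -0.007, -0.014]
contact_force: [0.4, -0.3, -0.6]
opening: 0.272
```

>>> {"op": "step_arm", "data": {
  "targets": [
    [[0.27,0,0,0,-1],[0.27,0,0,0,-1],[0.27,0,0,0,-1],[0.27,0,0,0,0],[0.27,0,0,0,0]]
  ]
}}

```text
time: 9.77
eef_pos: [0.5339, 0.0428, 0.1394]
tcp_rot: [0.645, 0.764, -0.006, -0.015]
contact_force: [0.1, -0.3, -0.3]
opening: 0.267
```

```bash
python3 -c "
from h import *
plan(C2W(-92,0,120),99.6)
"
```

```text
at [0.5339 0.0428 0.1394] case [-31.4 -35.  139.4] psi 99.58 zdir [-0.03   0.01  -0.999] open 0.267 t 9.77 F [ 0.1 -0.3 -0.3]
turn units -0.0 then shift units [ 0.87 -1.5   0.54] rows>= 2.0
```

>>> {"op": "step_arm", "data": {
  "targets": [
    [[0.27,0.29,-0.5,0,0],[0.27,0.29,-0.5,0.1,0],[0.27,0.29,-0.5,0.2,0],[0.27,0,0,0.2,0],[0.27,0,0,0,0]]
  ]
}}

```text
time: 10.18
eef_pos: [0.4661, 0.0674, 0.1194]
tcp_rot: [0.645, 0.764, -0.007, -0.016]
contact_force: [-0.5, -0.5, -0.1]
opening: 0.267
```

```bash
python3 -c "
from h import *
c=dict(np.load('top0.npz'));P=cloud(c)
Q=np.stack([(P[...,:2]-O)@CX*1000,(P[...,:2]-O)@CY*1000,P[...,2]*1000],-1)
m=(Q[...,0]>-110)&(Q[...,0]<-75)&(abs(Q[...,1])<35)&(Q[...,2]>50)&(Q[...,2]<80)
print('bar',m.sum(),Q[m].mean(0),Q[m].min(0),Q[m].max(0))
plan(C2W(-92,0,49),99.6)
"
```

```text
bar 149 [-93.24640698  -0.24032875  68.63524126] [-98.20516542 -34.56378244  63.28742246] [-88.31639455  34.60903714  72.29003198]
at [0.4661 0.0674 0.1194] case [-94.1   0.6 119.4] psi 99.67 zdir [-0.034  0.01  -0.999] open 0.267 t 10.18 F [-0.5 -0.5 -0.1]
turn units 0.01 then shift units [-0.04  0.11  1.76] rows>= 2.0
```

>>> {"op": "step_arm", "data": {
  "targets": [
    [[0.27,-0.02,0.04,0.44,0],[0.27,0,0.03,0.44,0],[0.27,0,0.02,0.44,0],[0.27,0,0,0.44,0],[0.27,0,0,0,0],[0.0,0,0,0,0],[0.0,0,0,0,0],[0.0,0,0,0,0],[0.0,0,0,0,0]]
  ],
  "squeeze": 45
}}

```text
time: 10.93
eef_pos: [0.4681, 0.067, 0.0501]
tcp_rot: [0.644, 0.764, -0.008, -0.016]
contact_force: [-4.6, -3.2, -2.1]
opening: 0.097
```

```bash
python3 -c "
from h import *
plan(C2W(-92,0,49),99.6)
R=Rn.from_quat(get_state()['tcp_rot']).as_matrix()
th=np.linspace(0,1.72,19);a0=np.arctan2(20,152);r=np.hypot(20,152)
P=np.c_[60-r*np.cos(th+a0),44.5+r*np.sin(th+a0)]
print(P[-1])
for d in np.diff(P,axis=0): print(np.round(R.T@np.r_[CX*d[0],d[1]]/40,2))
"
```

```text
at [0.4681 0.067  0.0501] case [-92.2  -0.2  50.1] psi 99.72 zdir [-0.035  0.009 -0.999] open 0.097 t 10.93 F [-4.6 -3.2 -2.1]
turn units 0.02 then shift units [0.   0.01 0.03] rows>= 1.0
[102.37270176 191.83823043]
[ 0.01  0.05 -0.36]
[ 0.    0.09 -0.36]
[ 0.    0.12 -0.35]
[ 0.    0.15 -0.33]
[ 0.    0.18 -0.32]
[ 0.    0.21 -0.3 ]
[ 0.    0.24 -0.28]
[ 0.    0.27 -0.25]
[ 0.    0.29 -0.22]
[ 0.    0.31 -0.2 ]
[ 0.    0.33 -0.17]
[ 0.    0.34 -0.13]
[ 0.    0.35 -0.1 ]
[ 0.    0.36 -0.07]
[-0.    0.36 -0.03]
[-0.    0.37  0.  ]
[-0.    0.36  0.04]
[-0.    0.36  0.07]
```

>>> {"op": "step_arm", "data": {
  "targets": [
    [[0.0,0,0.05,-0.36,0],[0.0,0,0.09,-0.36,0],[0.0,0,0.12,-0.35,0],[0.0,0,0.15,-0.33,0],[0.0,0,0.18,-0.32,0],[0.0,0,0.21,-0.3,0],[0.0,0,0,0,0]]
  ]
}}

```text
time: 11.52
eef_pos: [0.5059, 0.0731, 0.133]
tcp_rot: [0.645, 0.764, -0.004, -0.014]
contact_force: [-0.6, 4.3, 0.5]
opening: 0.095
```

```bash
python3 -c "
from h import *
plan(C2W(-92,0,49),99.6)
c=cam('scene','scene5')
"
```

```text
at [0.5059 0.0731 0.133 ] case [-53.9  -0.4 133. ] psi 99.65 zdir [-0.026  0.013 -1.   ] open 0.095 t 11.52 F [-0.6  4.3  0.5]
turn units 0.01 then shift units [-0.03 -0.9   2.12] rows>= 3.0
```

View pics/scene5.png

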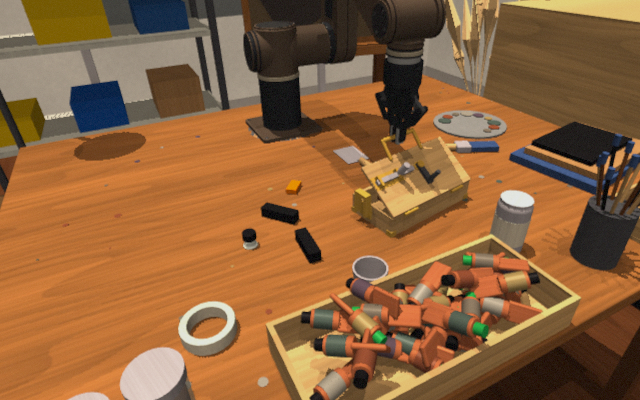

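The lid is rising about 0.6 rad, with the bar held at about (400,140). I'll continue the arc.

>>> {"op": "step_arm", "data": {
  "targets": [
    [[0.0,0,0.24,-0.28,0],[0.0,0,0.27,-0.25,0],[0.0,0,0.29,-0.22,0],[0.0,0,0.31,-0.2,0],[0.0,0,0.33,-0.17,0],[0.0,0,0.34,-0.13,0],[0.0,0,0.35,-0.1,0],[0.0,0,0.36,-0.07,0],[0.0,0,0,0,0]]
  ]
}}

```text
time: 12.32
eef_pos: [0.605, 0.0896, 0.186]
tcp_rot: [0.645, 0.764, -0.005, -0.015]
contact_force: [-1.7, 4.7, 5.8]
opening: 0.094
```

>>> {"op": "step_arm", "data": {
  "targets": [
    [[0.0,0,0.36,-0.03,0],[0.0,0,0.37,0,0],[0.0,0,0.36,0.04,0],[0.0,0,0.36,0.07,0],[0.0,0,0,0,0],[0.0,0,0,0,0]]
  ]
}}

```text
time: 12.82
eef_pos: [0.662, 0.099, 0.1803]
tcp_rot: [0.645, 0.764, -0.004, -0.014]
contact_force: [2.8, 4.4, 2.6]
opening: 0.094
```

```bash
python3 -c "
from h import *
plan(C2W(102,0,175),99.6)
c=cam('scene','scene6')
"
```

```text
at [0.662  0.099  0.1803] case [104.3  -0.9 180.3] psi 99.71 zdir [-0.026  0.012 -1.   ] open 0.094 t 12.82 F [2.8 4.4 2.6]
turn units 0.02 then shift units [ 0.02 -0.06  0.14] rows>= 1.0
```

View pics/scene6.png

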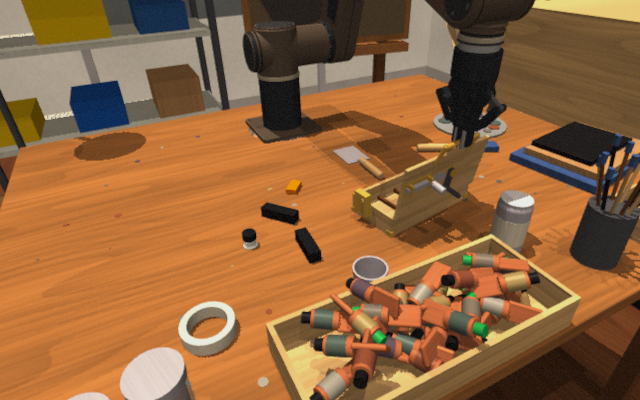

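The lid stands slightly past vertical, about 1.73 rad going by the bar. I'll release and back off upwards.

>>> {"op": "step_arm", "data": {
  "targets": [
    [[0.25,0,0,0,0],[0.25,0,0,0,0],[0.25,0,0,0,0],[0.25,0,0,-0.7,0],[0.25,0,0,-0.7,0],[0.6,-0.3,-0.8,-0.3,1],[0.6,-0.3,-0.8,0,1],[0.6,-0.3,-0.8,0,1],[0.6,0,0,0,0]]
  ],
  "squeeze": 20
}}

```text
time: 13.62
eef_pos: [0.5641, 0.0522, 0.2472]
tcp_rot: [0.74, 0.672, -0.012, -0.016]
contact_force: [-0.5, 0.9, -1.4]
opening: 0.601
```

```bash
python3 -c "
from h import *
c=cam('scene','scene7');t=cam('top','top7')
for cc in (t,c):
  for k in sticks(cc):
    if 60<k[3]<105 and 15<k[2]<50: print(np.round(k,1))
plan([.5915,-.185,.12],176.2)
"
```

```text
[ 467.5 -192.8   23.4   78.9   38.3]
[ 591.5 -184.6   23.3   80.   176.2]
[843.5 253.2  46.   73.4 136.3]
[ 601.6 -189.4   27.9   91.3  175. ]
[ 478.8 -197.6   36.8   87.    38.3]
at [0.5686 0.053  0.2488] case [  4.5 -30.7 248.8] psi 84.68 zdir [-0.033  0.009 -0.999] open 0.602 t 13.72 F [0.2 0.7 0.8]
turn units -18.3 then shift units [-1.07 -5.92  3.14] rows>= 7.0
```

View pics/top7.png

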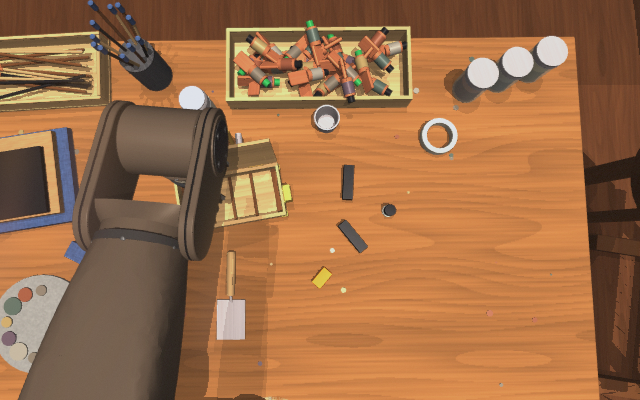

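View pics/scene7.png

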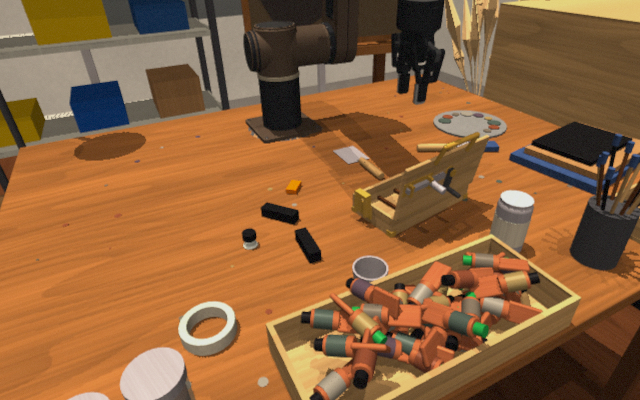

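The top view shows the lid open, the grooves empty, and both sticks unmoved at (348,182) and (352,236). I'll pick stick A at (591.5,-185), turned to psi -3.8.

>>> {"op": "step_arm", "data": {
  "targets": [
    [[0.6,0,0,0,1],[0.6,0,0,0,1],[0.6,0,0,0,1],[0.6,0,0,0,1],[0.6,0,0,0,1],[0.6,0,0,0,1],[0.6,0,0,0,1],[0.6,0,0,0,1],[0.6,0,0,0,1],[0.6,0,0,0,1]]
  ]
}}

```text
time: 14.55
eef_pos: [0.5711, 0.0537, 0.2493]
tcp_rot: [0.955, 0.297, -0.014, -0.009]
contact_force: [-0.2, 0.2, -0.6]
opening: 0.599
```

>>> {"op": "step_arm", "data": {
  "targets": [
    [[0.6,0,0,0,1],[0.6,0,0,0,1],[0.6,0,0,0,1],[0.6,0,0,0,1],[0.6,0,0,0,1],[0.6,0,0,0,1],[0.6,0,0,0,1],[0.6,0,0,0,0.7],[0.6,0,0,0,0],[0.6,0,0,0,0]]
  ]
}}

```text
time: 15.38
eef_pos: [0.5707, 0.0537, 0.2492]
tcp_rot: [0.999, -0.032, -0.016, -0.004]
contact_force: [0.3, -0.5, -0.3]
opening: 0.596
```

```bash
python3 -c "
from h import *
plan([.5915,-.185,.1],-3.8)
print(get_state()['qpos'])
"
```

```text
at [0.5707 0.0537 0.2492] case [  6.8 -30.3 249.2] psi -3.64 zdir [-0.032  0.009 -0.999] open 0.596 t 15.38 F [ 0.3 -0.5 -0.3]
turn units 0.03 then shift units [1.03 5.95 3.66] rows>= 8.0
[-0.0860061   0.06680697  1.79483039  0.00694202  1.31247176  1.54657331]
```

>>> {"op": "step_arm", "data": {
  "targets": [
    [[0.6,0.13,0.74,0.3,0],[0.6,0.13,0.74,0.3,0],[0.6,0.13,0.74,0.3,0],[0.6,0.13,0.74,0.5,0],[0.6,0.13,0.74,0.5,0],[0.6,0.13,0.75,0.5,0],[0.6,0.13,0.75,0.6,0],[0.6,0.13,0.75,0.6,0],[0.6,0,0,0,0],[0.6,0,0,0,0]]
  ]
}}

```text
time: 16.22
eef_pos: [0.5901, -0.1861, 0.0997]
tcp_rot: [0.999, -0.034, -0.018, -0.005]
contact_force: [0.5, 0.3, 0.2]
opening: 0.602
```

```bash
python3 -c "
from h import *
plan([.5915,-.185,.01],-3.8)
c=cam('scene','scene8')
im=c['pixels'][140:280,200:400,::-1];cv2.imwrite('pics/s8c.png',cv2.resize(im,None,fx=3.5,fy=3.5,interpolation=cv2.INTER_CUBIC))
"
```

```text
at [ 0.5901 -0.1861  0.0997] case [ -14.2 -270.    99.7] psi -3.84 zdir [-0.036  0.012 -0.999] open 0.602 t 16.22 F [0.5 0.3 0.2]
turn units -0.01 then shift units [ 0.12 -0.01  2.24] rows>= 3.0
```

View pics/s8c.png

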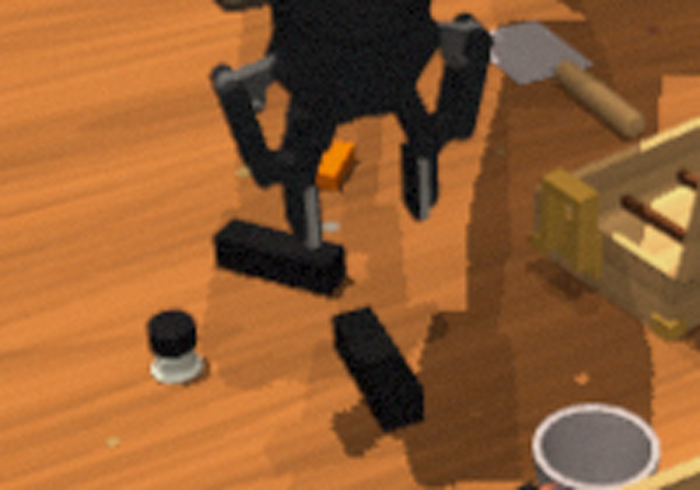

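The jaws straddle the near stick, at (378,370) in the crop, and are clear of the other stick and the bottle. I'll go down and close lightly.

>>> {"op": "step_arm", "data": {
  "targets": [
    [[0.6,0.04,0,0.5,0],[0.6,0.04,0,0.5,0],[0.6,0.04,0,0.5,0],[0.5,0,0,0.4,0],[0.5,0,0,0.33,0],[0.5,0,0,0,0],[0.0,0,0,0,0],[0.0,0,0,0,0],[0.0,0,0,0,0],[0.0,0,0,0,0]]
  ],
  "squeeze": 20
}}

```text
time: 17.1
eef_pos: [0.5939, -0.1848, 0.0144]
tcp_rot: [0.999, -0.033, -0.015, -0.004]
contact_force: [0.0, 0.3, 2.4]
opening: 0.272
```

```bash
python3 -c "
from h import *
plan([.5915,-.185,.01],-3.8)
"
```

```text
at [ 0.5939 -0.1848  0.0144] case [ -10.1 -269.4   14.4] psi -3.76 zdir [-0.03   0.009 -1.   ] open 0.272 t 17.1 F [0.  0.3 2.4]
turn units 0.01 then shift units [-0.06  0.01  0.11] rows>= 1.0
```

>>> {"op": "step_arm", "data": {
  "targets": [
    [[0.45,0,0,0,0],[0.45,0,0,0,0],[0.45,-0.05,0,0.12,0],[0.45,0,0,0,0],[0.0,0,0,0,0],[0.0,0,0,0,0],[0.0,0,0,0,0]]
  ],
  "squeeze": 20
}}

```text
time: 17.68
eef_pos: [0.5907, -0.1843, 0.008]
tcp_rot: [0.999, -0.033, -0.016, -0.004]
contact_force: [-0.2, -0.3, -0.7]
opening: 0.278
```

>>> {"op": "step_arm", "data": {
  "targets": [
    [[0.0,0,0,-0.3,0],[0.0,0,0,-0.5,0],[0.0,0,0,-0.6,0],[0.0,0,0,-0.6,0],[0.0,0,0,-0.6,0],[0.0,0,0,0,0]]
  ]
}}

```text
time: 18.18
eef_pos: [0.5979, -0.187, 0.1194]
tcp_rot: [0.999, -0.033, -0.011, -0.002]
contact_force: [0.6, -0.2, 0.5]
opening: 0.272
```

```bash
python3 -c "
from h import *
plan(C2W(0,-75,130),9.6)
c=cam('scene','scene9')
im=c['pixels'][80:280,200:440,::-1];cv2.imwrite('pics/s9c.png',cv2.resize(im,None,fx=3,fy=3,interpolation=cv2.INTER_CUBIC))
"
```

```text
at [ 0.5979 -0.187   0.1194] case [  -6.6 -272.2  119.4] psi -3.77 zdir [-0.022  0.005 -1.   ] open 0.272 t 18.18 F [ 0.6 -0.2  0.5]
turn units -2.67 then shift units [ 0.16 -4.93 -0.23] rows>= 5.0
```

View pics/s9c.png

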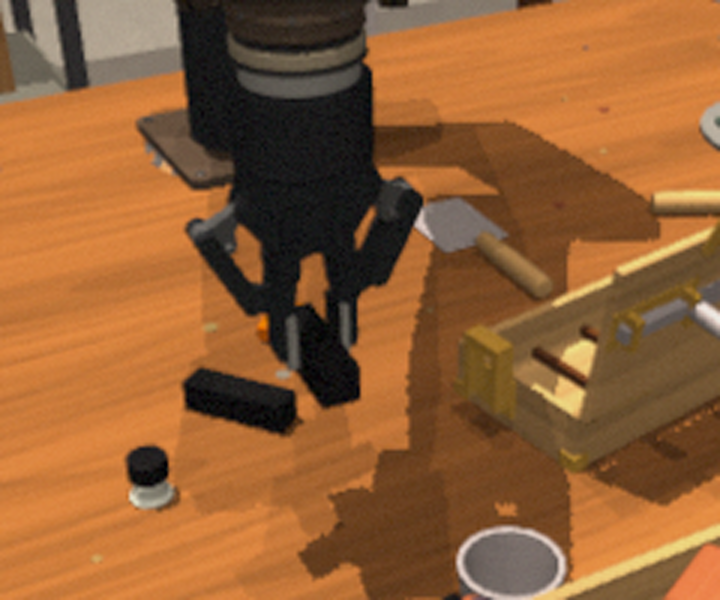

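The stick is held near its middle, at about (325,355) in the crop. I'll carry it to the groove at y = -25.

>>> {"op": "step_arm", "data": {
  "targets": [
    [[0.0,0,0,-0.2,-0.9],[0.0,0,0,0,-0.9],[0.0,0,0,0,-0.87],[0.0,0.02,-0.75,0,0],[0.0,0.02,-0.75,0,0],[0.0,0.02,-0.75,0,0],[0.0,0.02,-0.75,0,0],[0.0,0.02,-0.75,0,0],[0.0,0.02,-0.75,0,0],[0.0,0,0,0,0]]
  ]
}}

```text
time: 19.07
eef_pos: [0.5669, -0.0024, 0.1208]
tcp_rot: [0.996, 0.085, -0.018, -0.008]
contact_force: [-0.4, -1.1, 0.2]
opening: 0.276
```

```bash
python3 -c "
from h import *
plan(C2W(0,-25,120),9.6)
"
```

```text
at [ 0.5669 -0.0024  0.1208] case [ -6.4 -85.  120.8] psi 9.83 zdir [-0.036  0.012 -0.999] open 0.276 t 19.07 F [-0.4 -1.1  0.2]
turn units 0.05 then shift units [ 0.16 -1.5   0.04] rows>= 2.0
```

>>> {"op": "step_arm", "data": {
  "targets": [
    [[0.0,0.08,-0.75,0,0],[0.0,0.08,-0.75,0,0],[0.0,0,0,0.3,0],[0.0,0,0,0.4,0],[0.0,0,0,0.4,0],[0.0,0,0,0,0],[0.0,0,0,0,0]]
  ]
}}

```text
time: 19.65
eef_pos: [0.5626, 0.0531, 0.0773]
tcp_rot: [0.996, 0.083, -0.018, -0.007]
contact_force: [1.1, -0.2, -0.3]
opening: 0.276
```

```bash
python3 -c "
from h import *
plan(C2W(0,-25,18),9.6)
c=cam('scene','scene10');cam('top','top10')
im=c['pixels'][80:280,300:540,::-1];cv2.imwrite('pics/s10c.png',cv2.resize(im,None,fx=3,fy=3,interpolation=cv2.INTER_CUBIC))
"
```

```text
at [0.5626 0.0531 0.0773] case [ -1.3 -29.6  77.3] psi 9.57 zdir [-0.037  0.01  -0.999] open 0.276 t 19.65 F [ 1.1 -0.2 -0.3]
turn units -0.01 then shift units [ 0.08 -0.09  1.48] rows>= 2.0
```

View pics/s10c.png

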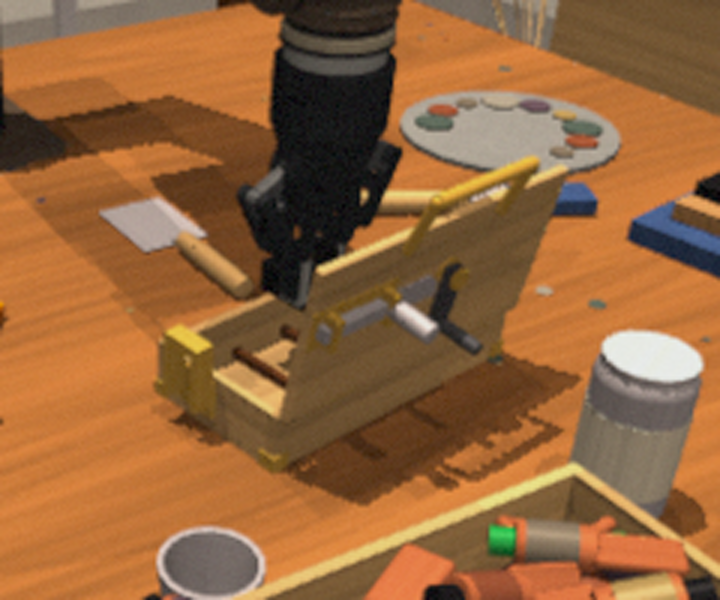

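>>> {"op": "step_arm", "data": {
  "targets": [
    [[0.0,0.04,-0.06,0,0],[0.0,0.04,-0.06,0.3,0],[0.0,0,0,0.3,0],[0.0,0,0,0.3,0],[0.0,0,0,0.3,0],[0.0,0,0,0.16,0],[0.0,0,0,0,0],[0.0,0,0,0,0]]
  ]
}}

```text
time: 20.42
eef_pos: [0.5642, 0.0593, 0.024]
tcp_rot: [0.996, 0.083, -0.017, -0.006]
contact_force: [0.4, 0.4, 0.0]
opening: 0.278
```

```bash
python3 -c "
from h import *
plan(C2W(0,-25,18),9.6)
"
```

```text
at [0.5642 0.0593 0.024 ] case [  1.3 -23.7  24. ] psi 9.58 zdir [-0.034  0.01  -0.999] open 0.278 t 20.42 F [0.4 0.4 0. ]
turn units -0.0 then shift units [-0.03  0.03  0.15] rows>= 1.0
```

View pics/top10.png

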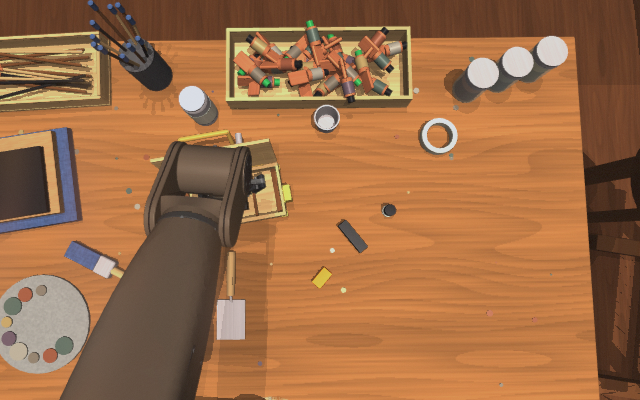

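>>> {"op": "step_arm", "data": {
  "targets": [
    [[0.0,0,0,0.12,0],[0.0,0,0,0,0],[0.45,0,0,0,0],[0.45,0,0,0,0],[0.45,0,0,0,0],[0.45,0,0,-0.4,0],[0.45,0,0,-0.8,0],[0.45,0,0,-0.9,0],[0.45,0,0,-0.9,0],[0.45,0,0,0,0]]
  ]
}}

```text
time: 21.25
eef_pos: [0.574, 0.0579, 0.1495]
tcp_rot: [0.996, 0.084, -0.008, -0.005]
contact_force: [1.5, -0.2, 2.0]
opening: 0.451
```

```bash
python3 -c "
from h import *
c=cam('scene','scene11')
im=c['pixels'][80:280,300:540,::-1];cv2.imwrite('pics/s11c.png',cv2.resize(im,None,fx=3,fy=3,interpolation=cv2.INTER_CUBIC))
plan([.4675,-.193,.1],38.3)
"
```

```text
at [0.5723 0.0579 0.1462] case [  9.  -26.4 146.2] psi 9.59 zdir [-0.02   0.009 -1.   ] open 0.454 t 21.3 F [-0.1 -0.1  0. ]
turn units -5.74 then shift units [-5.93  3.32  1.15] rows>= 7.0
```

>>> {"op": "step_arm", "data": {
  "targets": [
    [[0.6,0,0,0,-0.96],[0.6,0,0,0,-0.96],[0.6,0,0,0,-0.96],[0.6,0,0,0,-0.96],[0.6,0,0,0,-0.95],[0.6,0,0,0,-0.95],[0.6,-0.74,0.42,0,0],[0.6,-0.74,0.42,0,0],[0.6,-0.74,0.42,0,0],[0.6,-0.74,0.42,0,0]]
  ]
}}

```text
time: 22.13
eef_pos: [0.5157, -0.0686, 0.1393]
tcp_rot: [0.944, 0.328, -0.014, -0.01]
contact_force: [-0.1, -0.1, 0.3]
opening: 0.596
```

>>> {"op": "step_arm", "data": {
  "targets": [
    [[0.6,-0.74,0.41,0,0],[0.6,-0.74,0.41,0.2,0],[0.6,-0.74,0.41,0.2,0],[0.6,-0.74,0.41,0.2,0],[0.6,0,0,0,0],[0.6,0,0,0,0]]
  ]
}}

```text
time: 22.63
eef_pos: [0.4626, -0.1932, 0.1155]
tcp_rot: [0.945, 0.326, -0.014, -0.011]
contact_force: [0.9, 0.2, -0.2]
opening: 0.596
```

```bash
python3 -c "
from h import *
c=cam('scene','scene12');t=cam('top','top12')
for cc in (t,c):
  for k in sticks(cc):
    if 50<k[3]<125 and 15<k[2]<50: print(np.round(k,1))
plan([.4675,-.193,.01],38.3)
im=t['pixels'][110:260,150:400,::-1];cv2.imwrite('pics/t12c.png',cv2.resize(im,None,fx=3,fy=3,interpolation=cv2.INTER_CUBIC))
"
```

```text
[567.   58.6  25.6  81.4   9.4]
[ 803.7 -456.5   35.2   58.6   37.7]
[842.8 254.8  44.9  73.6 130.9]
[ 854.7 -151.7   21.3   55.2   55.7]
[ 478.  -198.2   36.7   85.6   38.3]
[540.8  46.5  23.4  61.7 137.9]
at [ 0.4639 -0.1919  0.1165] case [-139.5 -254.7  116.5] psi 38.28 zdir [-0.033  0.011 -0.999] open 0.598 t 22.73 F [ 0.5 -0.8  0.3]
turn units -0.0 then shift units [0.1  0.15 2.66] rows>= 3.0
```

View pics/t12c.png

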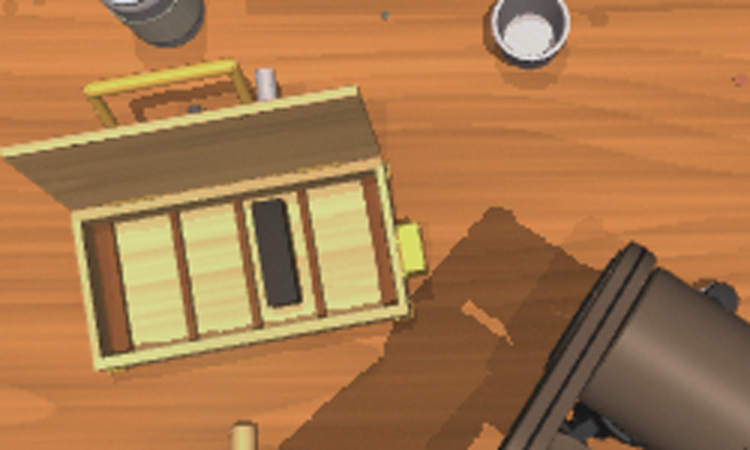

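View pics/scene12.png

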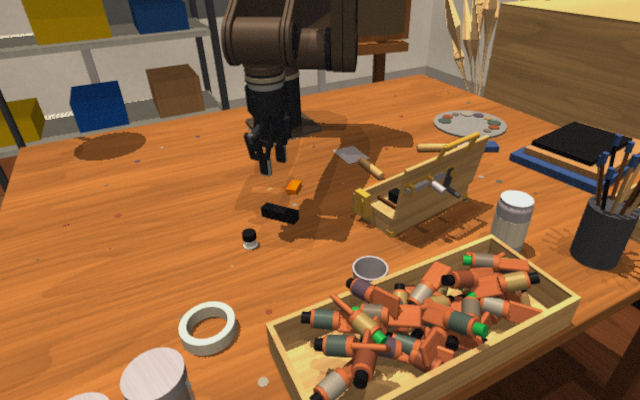

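Stick A lies flat in the third groove from the left, at (277,252) in the crop. Stick B is unmoved at about (280,213) in the scene view. I'll descend on stick B.

>>> {"op": "step_arm", "data": {
  "targets": [
    [[0.6,0.05,0.05,0.5,0],[0.6,0.05,0.05,0.5,0],[0.6,0,0,0.5,0],[0.5,0,0,0.5,0],[0.5,0,0,0.4,0],[0.45,0,0,0.2,0],[0.45,0,0,0,0],[0.45,0,0,0,0]]
  ]
}}

```text
time: 23.4
eef_pos: [0.4668, -0.1914, 0.013]
tcp_rot: [0.944, 0.328, -0.014, -0.01]
contact_force: [0.4, 0.1, 0.4]
opening: 0.447
```

```bash
python3 -c "
from h import *
plan([.4675,-.193,.01],38.3)
c=cam('scene','scene13')
im=c['pixels'][130:280,180:400,::-1];cv2.imwrite('pics/s13c.png',cv2.resize(im,None,fx=3.5,fy=3.5,interpolation=cv2.INTER_CUBIC))
"
```

```text
at [ 0.4668 -0.1914  0.013 ] case [-136.6 -254.7   13. ] psi 38.37 zdir [-0.032  0.01  -0.999] open 0.447 t 23.4 F [0.4 0.1 0.4]
turn units 0.01 then shift units [-0.01  0.04  0.07] rows>= 1.0
```

View pics/s13c.png

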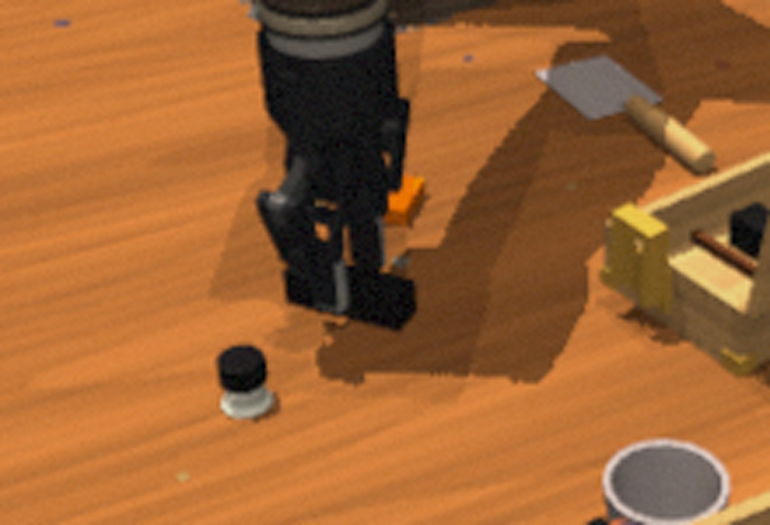

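The jaws straddle stick B at about (350,295). I'll go down a little more, grip lightly and lift.

>>> {"op": "step_arm", "data": {
  "targets": [
    [[0.45,0,0.03,0.1,0],[0.45,0,0,0,0],[0.0,0,0,0,0],[0.0,0,0,0,0],[0.0,0,0,0,0],[0.0,0,0,-0.3,0],[0.0,0,0,-0.6,0],[0.0,0,0,-0.8,0],[0.0,0,0,-0.8,0],[0.0,0,0,-0.4,0]]
  ],
  "squeeze": 20
}}

```text
time: 24.28
eef_pos: [0.4724, -0.1952, 0.1296]
tcp_rot: [0.945, 0.328, -0.012, -0.007]
contact_force: [0.4, 0.2, 0.0]
opening: 0.275
```

>>> {"op": "step_arm", "data": {
  "targets": [
    [[0.0,0,0,0,0.96],[0.0,0,0,0,0.96],[0.0,0,0,0,0.96],[0.0,0,0,0,0.96],[0.0,0,0,0,0.95],[0.0,0,0,0,0.95],[0.0,0,0,0,0]]
  ]
}}

```text
time: 24.87
eef_pos: [0.4705, -0.1941, 0.1253]
tcp_rot: [0.996, 0.083, -0.016, -0.006]
contact_force: [-0.4, -0.7, -0.4]
opening: 0.278
```

```bash
python3 -c "
from h import *
plan(C2W(-2,75,130),9.6)
c=cam('scene','scene14')
im=c['pixels'][80:280,180:420,::-1];cv2.imwrite('pics/s14c.png',cv2.resize(im,None,fx=3,fy=3,interpolation=cv2.INTER_CUBIC))
"
```

```text
at [ 0.4705 -0.1941  0.1253] case [-133.4 -258.   125.3] psi 9.5 zdir [-0.032  0.01  -0.999] open 0.278 t 24.87 F [-0.4 -0.7 -0.4]
turn units -0.02 then shift units [ 3.28 -8.33 -0.09] rows>= 9.0
```

View pics/s14c.png

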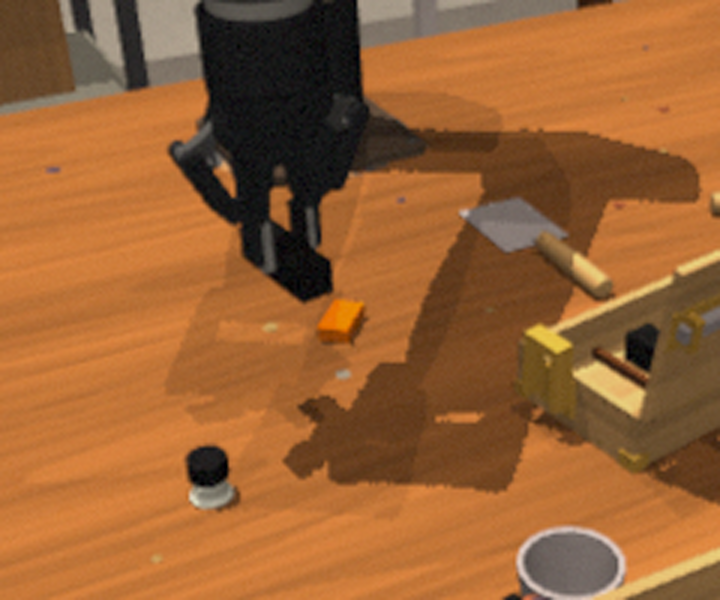

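Stick B is held at about (287,262). I'll carry it to the y = 75 groove.

>>> {"op": "step_arm", "data": {
  "targets": [
    [[0.0,0.3,-0.76,0,0],[0.0,0.3,-0.76,0,0],[0.0,0.3,-0.76,0,0],[0.0,0.3,-0.76,0,0],[0.0,0.3,-0.76,0,0],[0.0,0.3,-0.76,0,0],[0.0,0.3,-0.76,0,0],[0.0,0.3,-0.76,0,0],[0.0,0.3,-0.76,0,0],[0.0,0.3,-0.76,0,0]]
  ]
}}

```text
time: 25.75
eef_pos: [0.5385, 0.1272, 0.1261]
tcp_rot: [0.996, 0.085, -0.016, -0.006]
contact_force: [0.3, -0.3, -0.7]
opening: 0.278
```

>>> {"op": "step_arm", "data": {
  "targets": [
    [[0.0,0.28,-0.73,0,0],[0.0,0,0,0,0],[0.0,0,0,0,0]]
  ]
}}

```text
time: 26.0
eef_pos: [0.5446, 0.1576, 0.126]
tcp_rot: [0.996, 0.086, -0.016, -0.006]
contact_force: [-0.4, 0.0, -1.0]
opening: 0.275
```

```bash
python3 -c "
from h import *
plan(C2W(-1,75,22),9.6)
"
```

```text
at [0.5446 0.1576 0.126 ] case [ -1.7  76.5 126. ] psi 9.86 zdir [-0.032  0.009 -0.999] open 0.275 t 26.0 F [-0.4  0.  -1. ]
turn units 0.05 then shift units [0.1  0.08 2.6 ] rows>= 3.0
```

>>> {"op": "step_arm", "data": {
  "targets": [
    [[0.0,0.04,0.03,0.4,0.05],[0.0,0.03,0.03,0.4,0],[0.0,0.02,0.02,0.4,0],[0.0,0,0,0.4,0],[0.0,0,0,0.4,0],[0.0,0,0,0.3,0],[0.0,0,0,0.2,0],[0.0,0,0,0,0],[0.0,0,0,0,0]]
  ]
}}

```text
time: 26.75
eef_pos: [0.5455, 0.1542, 0.0257]
tcp_rot: [0.997, 0.081, -0.016, -0.006]
contact_force: [-0.3, -0.5, -0.2]
opening: 0.273
```

```bash
python3 -c "
from h import *
plan(C2W(-1,75,20),9.6)
"
```

```text
at [0.5455 0.1542 0.0257] case [-1.4 72.9 25.7] psi 9.32 zdir [-0.033  0.01  -0.999] open 0.273 t 26.75 F [-0.3 -0.5 -0.2]
turn units -0.06 then shift units [ 0.01 -0.05  0.14] rows>= 1.0
```

>>> {"op": "step_arm", "data": {
  "targets": [
    [[0.0,0,-0.04,0.13,0],[0.0,0,0,0,0],[0.45,0,0,0,0],[0.45,0,0,0,0],[0.45,0,0,0,0],[0.45,0,0,-0.4,0],[0.45,0,0,-0.8,0],[0.45,0,0,-0.9,0],[0.45,0,0,-0.9,0],[0.45,0,0,0,0]]
  ]
}}

```text
time: 27.58
eef_pos: [0.5544, 0.1557, 0.1498]
tcp_rot: [0.997, 0.081, -0.008, -0.006]
contact_force: [1.8, 0.3, 0.4]
opening: 0.454
```

>>> {"op": "step_arm", "data": {
  "targets": [
    [[0.3,-0.3,0.8,-0.8,-1],[0.3,0,0.8,-0.8,-1],[0.3,0,0.8,-0.8,-1],[0.3,0,0.6,0,-1],[0.3,0,0.4,0,-1],[0.3,0,0,0,-1],[0.3,0,0,0,-1],[0.3,0,0,0,-1],[0.3,0,0,0,-1],[0.3,0,0,0,-1]]
  ]
}}

```text
time: 28.42
eef_pos: [0.5806, 0.0321, 0.2258]
tcp_rot: [0.868, 0.497, -0.011, -0.012]
contact_force: [-0.5, 0.8, -0.9]
opening: 0.299
```

>>> {"op": "step_arm", "data": {
  "targets": [
    [[0.27,0,0,0,-1],[0.27,0,0,0,-1],[0.27,0,0,0,-1],[0.27,0,0,0,-1],[0.27,0,0,0,-1],[0.27,0,0,0,-1],[0.27,0,0,0,-1],[0.27,0,0,0,-1],[0.27,0,0,0,0],[0.27,0,0,0,0]]
  ]
}}

```text
time: 29.25
eef_pos: [0.5806, 0.0322, 0.2258]
tcp_rot: [0.648, 0.761, -0.007, -0.015]
contact_force: [-0.3, 0.4, -0.7]
opening: 0.268
```

```bash
python3 -c "
from h import *
plan(C2W(103,0,230),99.6)
c=cam('scene','scene15');t=cam('top','top15')
"
```

```text
at [0.5806 0.0322 0.2258] case [ 12.9 -53.2 225.8] psi 99.19 zdir [-0.032  0.01  -0.999] open 0.268 t 29.25 F [-0.3  0.4 -0.7]
turn units -0.08 then shift units [ 1.33  2.25 -0.15] rows>= 3.0
```

View pics/top15.png

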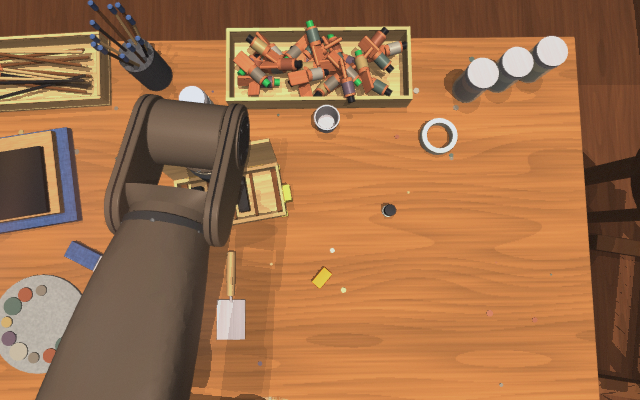

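View pics/scene15.png

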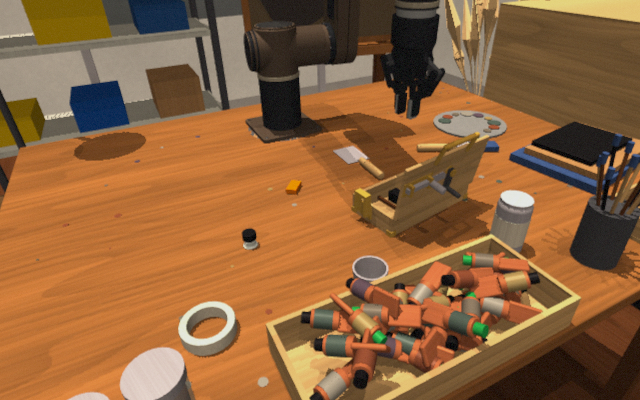

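The table is clear of sticks, but the arm hides the second groove. I'll move aside to check it before closing the lid.

>>> {"op": "step_arm", "data": {
  "targets": [
    [[0.27,-0.9,0,0,0],[0.27,-0.9,0,0,0],[0.27,-0.9,0,0,0],[0.27,-0.9,0,0,0],[0.27,-0.9,0,0,0],[0.27,0,0,0,0]]
  ]
}}

```text
time: 29.85
eef_pos: [0.6102, -0.1515, 0.2229]
tcp_rot: [0.65, 0.76, -0.008, -0.014]
contact_force: [0.5, 1.2, 0.7]
opening: 0.267
```

```bash
python3 -c "
from h import *
plan(C2W(103,0,230),99.6)
t=cam('top','top16')
for k in sticks(t,0.032):
    if 50<k[3]<125 and 15<k[2]<50: print(np.round(k,1),W2C([k[0]/1000,k[1]/1000,0.02]))
im=t['pixels'][110:260,150:400,::-1];cv2.imwrite('pics/t16c.png',cv2.resize(im,None,fx=3,fy=3,interpolation=cv2.INTER_CUBIC))
P=cloud(t)
Q=np.stack([(P[...,:2]-O)@CX*1000,(P[...,:2]-O)@CY*1000,P[...,2]*1000],-1)
b=t['pixels'].max(-1)<90
for y in (-25,75):
    m=b&(abs(Q[...,0])<60)&(abs(Q[...,1]-y)<22)&(Q[...,2]>15)&(Q[...,2]<45); print(y,m.sum(),Q[m].mean(0),Q[m].std(0))
m=(Q[...,2]>150)&(Q[...,0]>60)&(Q[...,0]<160)&(abs(Q[...,1])<45)&(Q[...,2]<230)
h=Q[m]; print('bar/lid top',np.round(np.percentile(h,[1,50,99],axis=0),1))
"
```

```text
at [ 0.6102 -0.1515  0.2229] case [  11.4 -239.2  222.9] psi 98.93 zdir [-0.031  0.007 -0.999] open 0.267 t 29.85 F [0.5 1.2 0.7]
turn units -0.13 then shift units [ 5.98  2.29 -0.17] rows>= 7.0
[544.9 152.5  28.   80.2   9.6] [-2.3 71.3 20. ]
[565.9  57.   26.   81.3   9.4] [  2.5 -26.3  20. ]
[ 799.4 -452.7   32.6   55.9   39. ] [ 147.8 -567.8   20. ]
[840.8 250.6  43.9  72.7 136.3] [305.8 118.7  20. ]
-25 397 [  2.27628184 -26.09774253  31.12508131] [23.06959256  7.17687714  3.49519852]
75 418 [-2.09310232 71.82162743 30.72441773] [23.09468918  7.27696804  3.8954503 ]
bar/lid top [[ 76.1 -44.5 150.4]
 [ 90.4   1.3 168.8]
 [107.4  44.5 198.2]]
```

View pics/t16c.png

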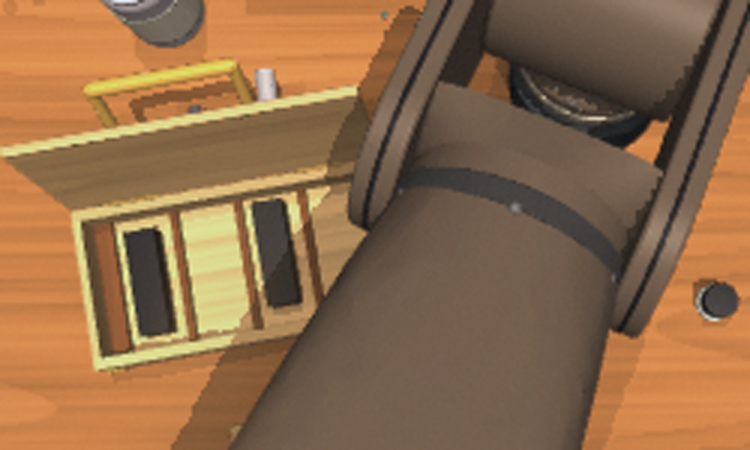

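Both sticks lie flat in their grooves, at (150,283) and (277,252) in the crop, with tops at z about 31–32 mm as expected. Now back to the bar.

```bash
python3 -c "
from h import *
t=cam('top')
P=cloud(t)
Q=np.stack([(P[...,:2]-O)@CX*1000,(P[...,:2]-O)@CY*1000,P[...,2]*1000],-1)
m=(Q[...,2]>185)&(Q[...,0]>80)&(Q[...,0]<130)&(abs(Q[...,1])<38)&(Q[...,2]<215)
h=Q[m]; print(m.sum(),h.mean(0),np.round(np.percentile(h,[1,50,99],axis=0),1))
hsv=cv2.cvtColor(t['pixels'],cv2.COLOR_RGB2HSV)
c=cam('scene');P=cloud(c)
Q=np.stack([(P[...,:2]-O)@CX*1000,(P[...,:2]-O)@CY*1000,P[...,2]*1000],-1)
m=(Q[...,2]>175)&(Q[...,0]>80)&(Q[...,0]<130)&(abs(Q[...,1])<38)&(Q[...,2]<215)
h=Q[m]; print(m.sum(),h.mean(0),np.round(np.percentile(h,[1,50,99],axis=0),1))
"
```

```text
221 [102.11060354   0.2097667  195.20203633] [[ 97.9 -37.  190.3]
 [102.    0.6 195.3]
 [107.5  36.7 198.5]]
162 [107.26619593  -1.11178145 193.05523378] [[101.6 -37.6 187. ]
 [107.9  -0.8 193.7]
 [110.3  37.3 196.2]]
```

>>> {"op": "step_arm", "data": {
  "targets": [
    [[0.27,0,0,-0.4,-0.13],[0.27,0.75,0.29,0,0],[0.27,0.75,0.29,0,0],[0.27,0.75,0.29,0,0],[0.27,0.75,0.29,0,0],[0.27,0.75,0.29,0,0],[0.27,0.75,0.29,0,0],[0.27,0.75,0.29,0,0],[0.27,0.72,0.27,0,0],[0.27,0,0,0,0]]
  ]
}}

```text
time: 30.83
eef_pos: [0.6588, 0.1128, 0.24]
tcp_rot: [0.64, 0.768, -0.006, -0.016]
contact_force: [-0.4, -0.7, -0.3]
opening: 0.271
```

```bash
python3 -c "
from h import *
plan(C2W(103.5,0,175),99.6)
c=cam('scene','s17')
im=c['pixels'][60:240,350:550,::-1];cv2.imwrite('pics/s17c.png',cv2.resize(im,None,fx=3.3,fy=3.3,interpolation=cv2.INTER_CUBIC))
"
```

```text
at [0.6588 0.1128 0.24  ] case [103.4  13.2 240. ] psi 100.35 zdir [-0.032  0.012 -0.999] open 0.271 t 30.83 F [-0.4 -0.7 -0.3]
turn units 0.15 then shift units [-0.36  0.05  1.62] rows>= 2.0
```

View pics/s17c.png

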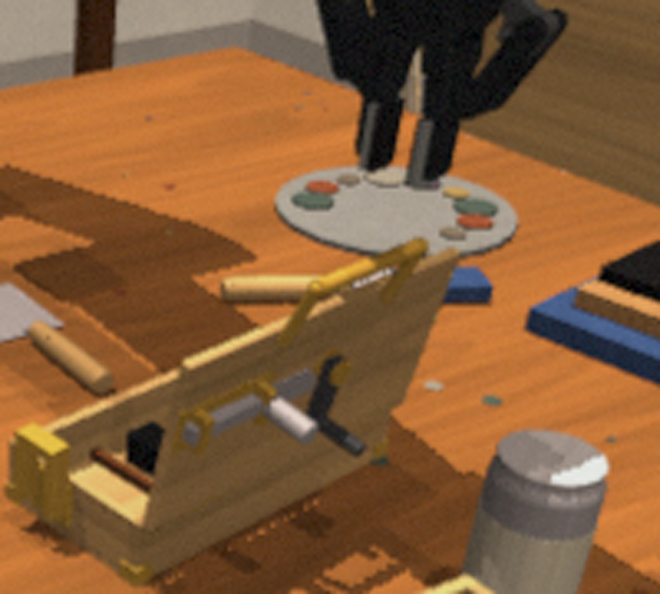

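The fingertips, at about (372,165) and (425,180) in the crop, are above the bar (midpoint at about (370,262)). I'll correct y by 13 mm, descend and grip.

>>> {"op": "step_arm", "data": {
  "targets": [
    [[0.27,-0.36,0.03,0,0.15],[0.27,0,0,0,0],[0.27,0,0.02,0.4,0],[0.27,0,0,0.4,0],[0.27,0,0,0.4,0],[0.27,0,0,0.4,0],[0.27,0,0,0,0],[0.27,0,0,0,0]]
  ]
}}

```text
time: 31.55
eef_pos: [0.6612, 0.0908, 0.1746]
tcp_rot: [0.649, 0.761, -0.008, -0.016]
contact_force: [-0.0, 0.5, 0.6]
opening: 0.271
```

>>> {"op": "step_arm", "data": {
  "targets": [
    [[0.0,0,0,0,0],[0.0,0,0,0,0],[0.0,0,0,0,0],[0.0,0,0,0,0]]
  ],
  "squeeze": 45
}}

```text
time: 31.88
eef_pos: [0.6627, 0.0914, 0.1771]
tcp_rot: [0.648, 0.762, -0.007, -0.014]
contact_force: [-0.9, -3.1, 1.0]
opening: 0.089
```

```bash
python3 -c "
from h import *
plan(C2W(103.5,0,175),99.6)
R=Rn.from_quat(get_state()['tcp_rot']).as_matrix()
th=np.linspace(1.74,0,19);a0=np.arctan2(20,152);r=np.hypot(20,152)
P=np.c_[60-r*np.cos(th+a0),44.5+r*np.sin(th+a0)]
print(P[0],P[-1])
for d in np.diff(P,axis=0): print(np.round(R.T@np.r_[CX*d[0],d[1]]/40,2))
"
```

```text
at [0.6627 0.0914 0.1771] case [103.7  -8.5 177.1] psi 99.21 zdir [-0.03   0.008 -1.   ] open 0.089 t 31.88 F [-0.9 -3.1  1. ]
turn units -0.08 then shift units [ 0.21 -0.    0.06] rows>= 1.0
[105.31079566 190.96136622] [-92.   64.5]
[-0.   -0.36 -0.08]
[-0.   -0.37 -0.05]
[-0.   -0.37 -0.01]
[-0.   -0.37  0.02]
[-0.   -0.37  0.06]
[-0.   -0.36  0.1 ]
[-0.   -0.35  0.13]
[-0.   -0.33  0.16]
[-0.   -0.32  0.19]
[-0.   -0.3   0.22]
[-0.   -0.27  0.25]
[-0.01 -0.25  0.28]
[-0.01 -0.22  0.3 ]
[-0.01 -0.19  0.32]
[-0.01 -0.16  0.33]
[-0.01 -0.13  0.35]
[-0.01 -0.09  0.36]
[-0.01 -0.06  0.37]
```

>>> {"op": "step_arm", "data": {
  "targets": [
    [[0.0,0,-0.36,-0.08,0],[0.0,0,-0.37,-0.05,0],[0.0,0,-0.37,-0.01,0],[0.0,0,-0.37,0.02,0],[0.0,0,-0.37,0.06,0],[0.0,0,-0.36,0.1,0],[0.0,0,-0.35,0.13,0],[0.0,0,-0.33,0.16,0],[0.0,0,-0.32,0.19,0],[0.0,0,0,0,0]]
  ]
}}

```text
time: 32.72
eef_pos: [0.5345, 0.0704, 0.1598]
tcp_rot: [0.648, 0.762, -0.007, -0.013]
contact_force: [-1.9, -6.1, 1.0]
opening: 0.093
```

```bash
python3 -c "
from h import *
plan(C2W(103.5,0,175),99.6)
th=np.linspace(1.74,0,19)[9];a0=np.arctan2(20,152);r=np.hypot(20,152)
print(60-r*np.cos(th+a0),44.5+r*np.sin(th+a0)-14)
"
```

```text
at [0.5345 0.0704 0.1598] case [-26.2  -7.9 159.8] psi 99.26 zdir [-0.03   0.006 -1.   ] open 0.093 t 32.72 F [-1.9 -6.1  1. ]
turn units -0.07 then shift units [ 0.2   3.23 -0.47] rows>= 4.0
-22.72705643997007 159.5745293726768
```

>>> {"op": "step_arm", "data": {
  "targets": [
    [[0.0,0,-0.3,0.22,0],[0.0,0,-0.26,0.25,0],[0.0,0,-0.23,0.28,0],[0.0,0,-0.2,0.3,0],[0.0,0,-0.17,0.32,0],[0.0,0,-0.14,0.33,0],[0.0,0,-0.12,0.35,0],[0.0,0,-0.09,0.36,0],[0.0,0,-0.06,0.37,0],[0.0,0,0,0,0]]
  ]
}}

```text
time: 33.55
eef_pos: [0.469, 0.0599, 0.0488]
tcp_rot: [0.647, 0.762, -0.01, -0.014]
contact_force: [-0.8, -14.7, -3.8]
opening: 0.094
```

```bash
python3 -c "
from h import *
plan(C2W(-92,0,50),99.6)
c=cam('scene','s18')
im=c['pixels'][60:260,320:540,::-1];cv2.imwrite('pics/s18c.png',cv2.resize(im,None,fx=3,fy=3,interpolation=cv2.INTER_CUBIC))
"
```

```text
at [0.469  0.0599 0.0488] case [-92.5  -7.2  48.8] psi 99.35 zdir [-0.033  0.003 -0.999] open 0.094 t 33.55 F [ -0.8 -14.7  -3.8]
turn units -0.05 then shift units [ 0.18  0.01 -0.03] rows>= 1.0
```

View pics/s18c.png

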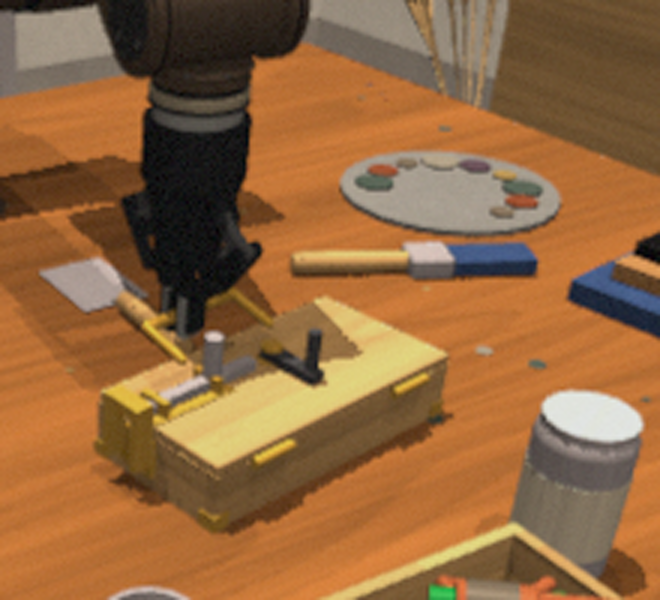

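The lid looks shut. I'll press the bar slightly, then release and lift.

>>> {"op": "step_arm", "data": {
  "targets": [
    [[0.0,0,0,0.1,0],[0.0,0,0,0,0],[0.0,0,0,0,0],[0.27,0,0,-0.1,0],[0.27,0,0,0,0],[0.27,0,0,0,0],[0.27,0,0,-0.7,0],[0.27,0,0,-0.8,0],[0.27,0,0,-0.8,0],[0.27,0,0,0,0]]
  ]
}}

```text
time: 34.43
eef_pos: [0.4771, 0.0624, 0.1484]
tcp_rot: [0.648, 0.762, -0.003, -0.01]
contact_force: [0.8, -0.7, 0.7]
opening: 0.272
```

>>> {"op": "step_arm", "data": {
  "targets": [
    [[0.27,0,0,0,1],[0.27,0,0,0,1],[0.27,0,0,0,1],[0.27,0,0,0,1],[0.27,0,0,0,1],[0.27,0,0,0,1],[0.27,0,0,0,1],[0.27,0,0,0,1],[0.27,0,0,0,1],[0.27,0,0,0,1]]
  ]
}}

```text
time: 35.27
eef_pos: [0.4723, 0.0627, 0.1409]
tcp_rot: [0.91, 0.415, -0.013, -0.011]
contact_force: [0.2, -0.7, -0.3]
opening: 0.272
```

>>> {"op": "step_arm", "data": {
  "targets": [
    [[0.3,0,0,0,1],[0.3,0,0,0,1],[0.3,0,0,0,1],[0.3,0,0,0,1],[0.3,0,0,0,1],[0.3,0,0,0,1],[0.3,0,0,0,1],[0.3,0,0,0,0.9],[0.3,0,0,0,0],[0.3,0,0,0,0]]
  ]
}}

```text
time: 36.1
eef_pos: [0.4723, 0.0625, 0.141]
tcp_rot: [0.996, 0.086, -0.016, -0.006]
contact_force: [0.3, 0.5, -0.1]
opening: 0.297
```

```bash
python3 -c "
from h import *
plan(C2W(-15,-51,120),9.6)
c=cam('scene','s19');t=cam('top','t19')
for cc in (c,t):
  P=cloud(cc)
  Q=np.stack([(P[...,:2]-O)@CX*1000,(P[...,:2]-O)@CY*1000,P[...,2]*1000],-1)
  for lo,hi in((-52,-30),(30,55)):
    m=(Q[...,0]>lo)&(Q[...,0]<hi)&(abs(Q[...,1])<110)&(Q[...,2]<62)&(Q[...,2]>40); print('lid',lo,m.sum(),np.median(Q[m][:,2]))
  m=(Q[...,2]>86)&(Q[...,2]<98)&(abs(Q[...,0])<40)&(Q[...,1]>-100)&(Q[...,1]<-20);print('knob',m.sum(),Q[m].mean(0))
im=c['pixels'][60:260,320:540,::-1];cv2.imwrite('pics/s19c.png',cv2.resize(im,None,fx=3,fy=3,interpolation=cv2.INTER_CUBIC))
"
```

```text
at [0.4723 0.0625 0.141 ] case [-88.9  -5.2 141. ] psi 9.88 zdir [-0.033  0.01  -0.999] open 0.297 t 36.1 F [ 0.3  0.5 -0.1]
turn units 0.06 then shift units [1.86 1.15 0.45] rows>= 3.0
lid -52 378 51.835724995524856
lid 30 669 51.72794410039397
knob 32 [-13.02192752 -54.91018369  90.62615381]
lid -52 438 52.76519778318141
lid 30 1090 52.670855070013225
knob 36 [-16.70982358 -51.9665142   93.16619697]
```

View pics/s19c.png

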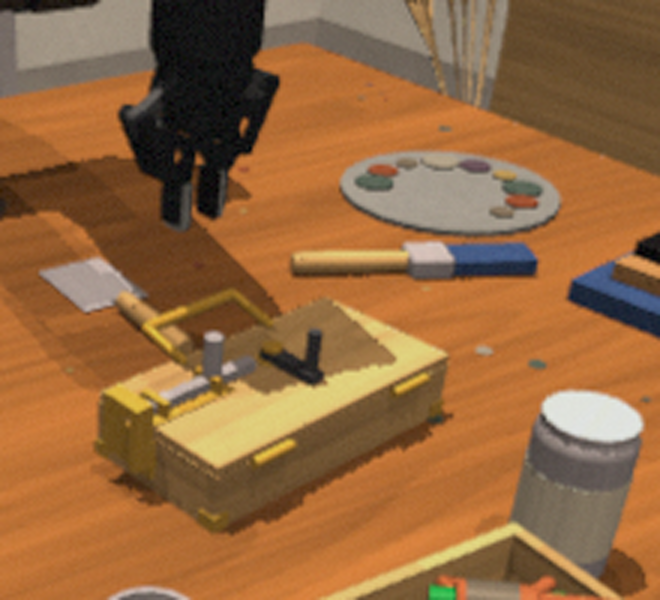

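The lid reads level front and back (52.8 and 52.7 mm), so it is shut, and the knob is at y = -52. I'll go to the knob.

>>> {"op": "step_arm", "data": {
  "targets": [
    [[0.3,0.62,0.38,0,0.05],[0.3,0.62,0.38,0.2,0],[0.3,0.62,0.39,0.3,0],[0.3,0,0,0,0],[0.3,0,0,0,0]]
  ]
}}

```text
time: 36.62
eef_pos: [0.5526, 0.029, 0.1169]
tcp_rot: [0.996, 0.083, -0.017, -0.007]
contact_force: [0.9, -0.1, 0.1]
opening: 0.3
```

```bash
python3 -c "
from h import *
plan(C2W(-15,-51,72),9.6)
"
```

```text
at [0.5526 0.029  0.1169] case [-15.3 -51.7 116.9] psi 9.48 zdir [-0.035  0.01  -0.999] open 0.3 t 36.62 F [ 0.9 -0.1  0.1]
turn units -0.02 then shift units [0.04 0.   1.12] rows>= 2.0
```

>>> {"op": "step_arm", "data": {
  "targets": [
    [[0.3,0.04,0,0.4,0],[0.3,0,0,0.4,0],[0.3,0,0,0.32,0],[0.3,0,0,0,0],[0.0,0,0,0,0],[0.0,0,0,0,0],[0.0,0,0,0,0]]
  ],
  "squeeze": 30
}}

```text
time: 37.2
eef_pos: [0.5519, 0.0299, 0.0736]
tcp_rot: [0.996, 0.083, -0.017, -0.006]
contact_force: [-2.6, -1.1, -4.3]
opening: 0.148
```

>>> {"op": "step_arm", "data": {
  "targets": [
    [[0.0,0,0.12,0,0],[0.0,0,0.12,0,0],[0.0,0,0.12,0,0],[0.0,0,0.12,0,0],[0.0,0,0.12,0,0],[0.0,0,0.12,0,0],[0.0,0,0.08,0,0],[0.0,0,0,0,0],[0.0,0,0,0,0]]
  ]
}}

```text
time: 37.95
eef_pos: [0.5566, 0.002, 0.0732]
tcp_rot: [0.996, 0.081, -0.018, -0.011]
contact_force: [-6.3, 13.3, 3.2]
opening: 0.145
```

```bash
python3 -c "
from h import *
plan(C2W(-15,-80,72),9.6)
c=cam('scene','s20')
im=c['pixels'][60:260,320:540,::-1];cv2.imwrite('pics/s20c.png',cv2.resize(im,None,fx=3,fy=3,interpolation=cv2.INTER_CUBIC))
"
```

```text
at [0.5566 0.002  0.0732] case [-15.8 -79.   73.2] psi 9.36 zdir [-0.037  0.018 -0.999] open 0.145 t 37.95 F [-6.3 13.3  3.2]
turn units -0.05 then shift units [0.02 0.03 0.03] rows>= 1.0
```

View pics/s20c.png

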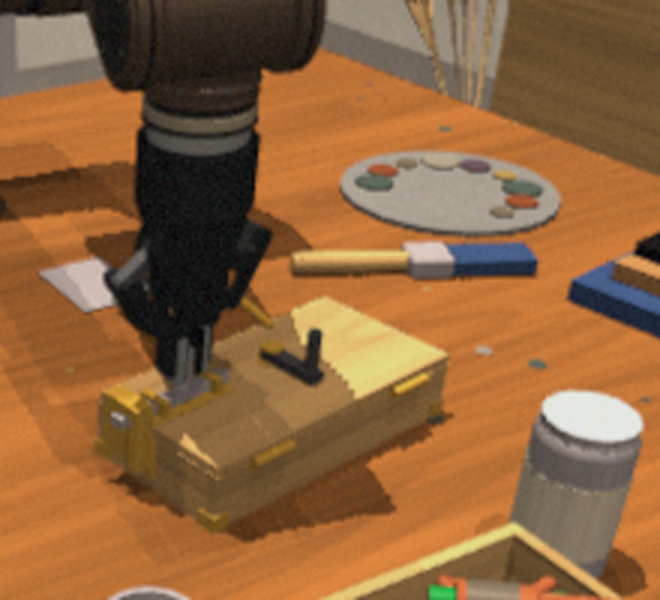

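The bolt moved 28 mm to its stop (13 N) and the nose shows in the staple at (118,418). I'll release and go for the keeper peg.

>>> {"op": "step_arm", "data": {
  "targets": [
    [[0.3,0,0,0,0],[0.3,0,0,0,0],[0.3,0,0,0,0],[0.3,0,0,-0.6,0],[0.3,0,0,-0.6,0],[0.3,0,0,0,0]]
  ],
  "squeeze": 20
}}

```text
time: 38.5
eef_pos: [0.5643, -0.0035, 0.1274]
tcp_rot: [0.997, 0.082, -0.01, -0.004]
contact_force: [1.3, 0.4, 1.1]
opening: 0.301
```

```bash
python3 -c "
from h import *
plan(C2W(23,9,120),9.6)
for n in('scene','top'):
  P=cloud(cam(n))
  Q=np.stack([(P[...,:2]-O)@CX*1000,(P[...,:2]-O)@CY*1000,P[...,2]*1000],-1)
  m=(Q[...,2]>70)&(Q[...,2]<98)&(Q[...,0]>5)&(Q[...,0]<40)&(abs(Q[...,1]-9)<25);print('peg',m.sum(),Q[m].mean(0) if m.any() else '')
"
```

```text
at [ 0.5643 -0.0035  0.1274] case [ -9.1 -85.7 127.4] psi 9.44 zdir [-0.02   0.007 -1.   ] open 0.301 t 38.5 F [1.3 0.4 1.1]
turn units -0.03 then shift units [ 0.81 -2.37  0.19] rows>= 3.0
peg 50 [25.13615489  5.00445463 82.8467435 ]
peg 0
```

>>> {"op": "step_arm", "data": {
  "targets": [
    [[0.3,0.27,-0.79,0,0],[0.3,0.27,-0.79,0,0],[0.3,0.27,-0.79,0,0],[0.3,0,0,0,0],[0.3,0,0,0,0]]
  ]
}}

```text
time: 39.02
eef_pos: [0.5755, 0.0979, 0.1204]
tcp_rot: [0.996, 0.084, -0.016, -0.006]
contact_force: [0.1, -0.5, 0.3]
opening: 0.299
```

```bash
python3 -c "
from h import *
plan(C2W(23,9,72),9.6)
"
```

```text
at [0.5755 0.0979 0.1204] case [ 18.8  12.4 120.4] psi 9.64 zdir [-0.034  0.009 -0.999] open 0.299 t 39.02 F [ 0.1 -0.5  0.3]
turn units 0.01 then shift units [0.14 0.1  1.2 ] rows>= 2.0
```

>>> {"op": "step_arm", "data": {
  "targets": [
    [[0.3,0.08,0.08,0,0],[0.3,0.06,0.04,0.4,0],[0.3,0,0,0.4,0],[0.3,0,0,0.38,0],[0.3,0,0,0,0],[0.3,0,0,0,0],[0.0,0,0,0,0],[0.0,0,0,0,0],[0.0,0,0,0,0],[0.0,0,0,0,0]]
  ],
  "squeeze": 30
}}

```text
time: 39.85
eef_pos: [0.5815, 0.093, 0.0752]
tcp_rot: [0.996, 0.083, -0.015, -0.006]
contact_force: [-0.5, -1.0, 0.1]
opening: 0.096
```

```bash
python3 -c "
from h import *
plan(C2W(23,9,72),9.6)
"
```

```text
at [0.5815 0.093  0.0752] case [23.9  6.6 75.2] psi 9.5 zdir [-0.03   0.009 -1.   ] open 0.096 t 39.85 F [-0.5 -1.   0.1]
turn units -0.02 then shift units [-0.02 -0.06  0.08] rows>= 1.0
```

>>> {"op": "step_arm", "data": {
  "targets": [
    [[0.0,-0.01,0.16,0,0],[0.0,-0.04,0.16,0,0],[0.0,-0.07,0.15,0,0],[0.0,-0.1,0.14,0,0],[0.0,-0.12,0.12,0,0],[0.0,-0.14,0.1,0,0],[0.0,-0.15,0.07,0,0],[0.0,-0.16,0.04,0,0],[0.0,-0.17,0.01,0,0],[0.0,0,0,0,0]]
  ]
}}

```text
time: 40.68
eef_pos: [0.5526, 0.0528, 0.0753]
tcp_rot: [0.997, 0.08, -0.008, -0.01]
contact_force: [14.2, 15.6, -8.7]
opening: 0.1
```

```bash
python3 -c "
from h import *
plan(C2W(-15,-29,72),9.6)
c=cam('scene','s21')
im=c['pixels'][60:260,320:540,::-1];cv2.imwrite('pics/s21c.png',cv2.resize(im,None,fx=3,fy=3,interpolation=cv2.INTER_CUBIC))
"
```

```text
at [0.5526 0.0528 0.0753] case [-11.3 -28.2  75.3] psi 9.24 zdir [-0.018  0.018 -1.   ] open 0.1 t 40.68 F [14.2 15.6 -8.7]
turn units -0.07 then shift units [-0.09  0.02  0.08] rows>= 1.0
```

View pics/s21c.png

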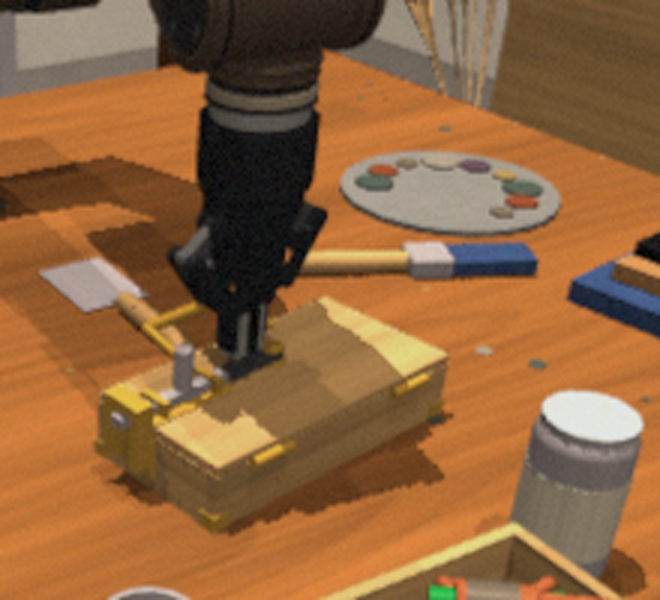

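The keeper looks back in line, and the roughly 15 N suggests it is at its stop. I'll release, lift clear and inspect.

>>> {"op": "step_arm", "data": {
  "targets": [
    [[0.3,0,0,0,0],[0.3,0,0,0,0],[0.3,0,0,0,0],[0.3,0,0,-0.6,0],[0.3,0,0,-0.8,0],[0.3,0,0,-0.8,0],[0.3,-0.8,0,-0.6,0],[0.3,-0.8,0,0,0],[0.3,-0.8,0,0,0],[0.3,0,0,0,0]]
  ]
}}

```text
time: 41.57
eef_pos: [0.4524, 0.0321, 0.188]
tcp_rot: [0.996, 0.082, -0.019, -0.006]
contact_force: [-0.0, 0.4, -0.3]
opening: 0.301
```

>>> {"op": "step_arm", "data": {
  "targets": [
    [[0.3,0,0.9,0,0],[0.3,0,0.9,0,0],[0.3,0,0.9,0,0],[0.3,0,0.9,0,0],[0.3,0,0.9,0,0],[0.3,0,0.9,0,0],[0.3,0,0,0,0]]
  ]
}}

```text
time: 42.15
eef_pos: [0.4938, -0.1865, 0.1864]
tcp_rot: [0.997, 0.08, -0.016, -0.004]
contact_force: [-0.2, 0.1, 0.5]
opening: 0.304
```

```bash
python3 -c "
from h import *
plan(C2W(-15,-29,120),9.6)
c=cam('scene','s22');t=cam('top','t22')
im=c['pixels'][120:240,340:490,::-1];im=cv2.resize(im,None,fx=5,fy=5,interpolation=cv2.INTER_CUBIC)
for x,y,z in((-15,9,61.5),(-15,-29,93.5),(-15,-80,93.5)):
    u,v=proj(c,C2W(x,y,z))[0];cv2.circle(im,(int((u-340)*5+2),int((v-120)*5+2)),5,(0,0,255),1)
cv2.imwrite('pics/s22c.png',im)
im=t['pixels'][150:250,160:310,::-1];cv2.imwrite('pics/t22c.png',cv2.resize(im,None,fx=5,fy=5,interpolation=cv2.INTER_CUBIC))
for cc in(c,t):
  P=cloud(cc);px=cc['pixels'].astype(int)
  Q=np.stack([(P[...,:2]-O)@CX*1000,(P[...,:2]-O)@CY*1000,P[...,2]*1000],-1)
  m=(Q[...,2]>75)&(Q[...,2]<98)&(abs(Q[...,0]+5)<40)&(Q[...,1]>-55)&(Q[...,1]<25);print('peg',m.sum(),Q[m].mean(0) if m.any() else '')
  m=(Q[...,2]>75)&(Q[...,2]<98)&(abs(Q[...,0]+5)<40)&(Q[...,1]>-100)&(Q[...,1]<-56);print('knob',m.sum(),Q[m].mean(0) if m.any() else '')
  for lo,hi in((-55,-30),(30,55)):
    m=(Q[...,0]>lo)&(Q[...,0]<hi)&(abs(Q[...,1])<110)&(Q[...,2]<62)&(Q[...,2]>40); print('lid',lo,m.sum(),np.median(Q[m][:,2]))
"
```

```text
at [ 0.4938 -0.1865  0.1864] case [-109.2 -254.3  186.4] psi 9.18 zdir [-0.032  0.006 -0.999] open 0.304 t 42.15 F [-0.2  0.1  0.5]
turn units -0.08 then shift units [ 2.4  -5.61  1.65] rows>= 7.0
peg 37 [-13.14833149 -31.69892121  85.36338681]
knob 62 [-12.22339265 -83.26422537  86.2724313 ]
lid -55 378 51.87249348868706
lid 30 661 51.766960441078666
peg 25 [-16.96445167 -29.63659163  90.03995379]
knob 41 [-17.23661923 -80.458722    91.05338587]
lid -55 1123 52.748786288941695
lid 30 1104 52.66849046980988
```

View pics/s22c.png

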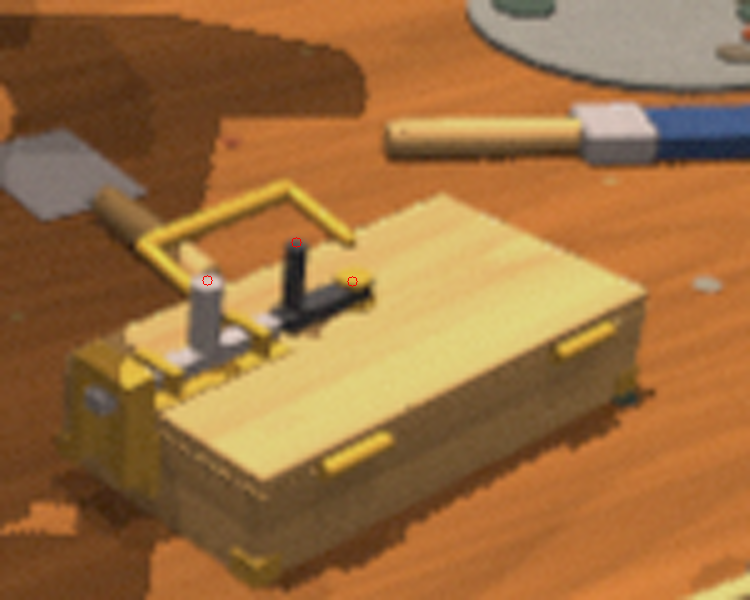

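View pics/t22c.png

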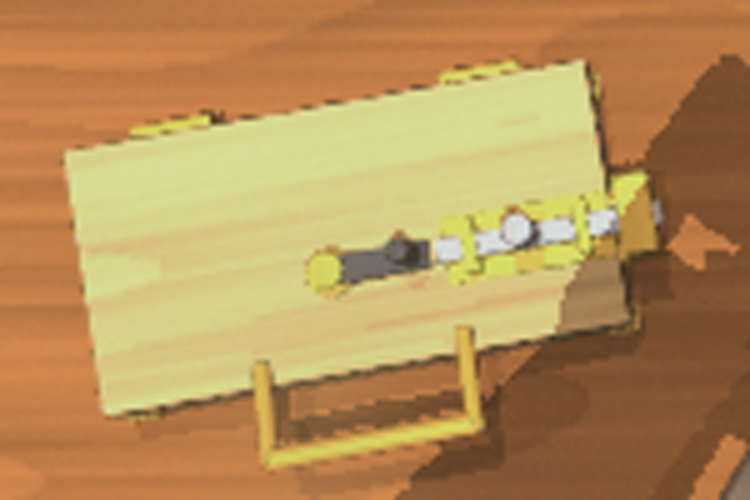

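The peg, knob and lid match the starting view: keeper in line at (345,265), bolt home with its nose through the staple at (655,212), lid level. I'll hand in.

```bash
python3 -c "
from plant import *
print(sign_off())"
```

```text
the job is handed in; nothing more can be done
None
```

The job is handed in at about 42 s of the 210 s allowed; sign-off reports no verdict, so the result is judged only by my own checks. Two sticks were out on the table. I swung the keeper aside, drew the bolt and opened the lid to about 1.73 rad. I then laid one stick in the y = -25 groove and one in the y = 75 groove with a 20 N grip, shut the lid, pushed the bolt home and turned the keeper back.

**Last checks:**
- **Sticks:** measured just before the lid was shut, they lay at case (2, -26) and (-2, 71) mm. Both were turned less than 0.01 rad, with tops at about 31 mm, which means resting flat. They could not be seen after that.
- **Lid:** level front and back at 52.7 mm.
- **Bolt:** knob at y of about -80 mm, with the nose through the staple.
- **Keeper:** peg at about (-15, -29) to within 2–3 mm, which is in line behind the bolt.
- **Robot:** well clear of everything.

**What went wrong or disagreed:**
- **Wrong turn at the start:** my first turn had the wrong sign. It took the arm to the edge of its inner reach, and joint 3 read 2.485 against the listed limit of 2.48. I moved it back at once, but it may count as passing the range.
- **Tool tilt:** that left the tool tilted about 2° for the rest of the run, which did no visible harm.
- **Camera difference:** the scene and top cameras differed by 2–4 mm on the pins.

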